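Pin the swing-out horn of a bag-maker's hand press

TASK

Get the hand press ready for work: swing its horn back into the fork until it meets the stop, then lock it with the ball-lock pin from the tool block. Stand the pin's nose in the fork's top hole, push it down through fork and horn by its thumb button so that the button is held in on the way, and let go when the collar sits down on the fork, so that the button springs out and the pin is locked. Do not force anything, and leave the other tools where they are.

Things in the scene. Friction and masses are not known exactly. Their poses are not given: they have to be found in the camera images.
- base_plate: Fixed grey base plate of the hand press, 200 x 470 x 18 mm; origin: centre of its underside; at yaw 0 (turned up to 0.2 rad) x points away from the robot, y left. On it the press's bed is bolted through slots, with C-frame (300 mm high, at y -215 to +25 mm), pivot and fork: all of it may stand up to 8 mm to either side along y of the places given here. Keep clear of the frame.
- fork_mark (a point): Mid place of the mouth of the fork's 13 mm hole: base plate (0, 150, 99) mm. The true hole lies up to 8 mm off along the plate's y (in x, z exact): feel for it. Fork: top plate 12 mm thick with flat top face at 99 mm, 44 mm along y, from 24 mm in front of the hole (-x) to a web behind; 13 mm slot for the horn's 10 mm tongue, bottom plate 8 mm, underside at 66 mm, same hole in each.
- horn (a joint): Swing of the horn about its upright pivot at base plate (0, -60) mm, rad. 0: at the stop screw; positive: out, towards the robot (starts 0.2 to 0.4). 0.007: its hole in line with the fork's; at the stop it is 1.5 mm past line and the pin's tapered nose draws it in. Stiff (1 Nm, 3.5 N at the handle), stays where left. Handle: black upright grip 285 mm from the pivot, 22 thick, 40 along the horn, 95 to 140 mm above the bench.
- pin_grip (a point): Ball-lock pin: middle of its knurled steel head, a cylinder 20 mm across, 24 mm high; z points up its axis to the button. 12 mm below is the top of the collar (28 mm across, 5 mm thick), 73.5 mm below the end of the nose; shank 12 mm, tapering to 8 mm over the last 6 mm. 0.1 to 0.16 kg. It starts upright in the tool block, hanging by its collar, and lifts straight out.
- pin_collar (a point): Underside of the pin's collar on its axis, 56.5 mm above the end of the nose. Home: flat on the fork's top face, 99 mm up. Two balls stand out to 17 mm across, 18 to 22 mm above the nose's end: with the button out they stop the pin on the fork's top face, nose 18 mm in (collar 38.5 mm up), where it stands by itself. Home, they spring out 1.5 mm below the bottom plate.
- button_top (a point): Top of the pin's thumb button: a plain round stud 11 mm across that stands 7 mm above the head (19 mm above pin_grip) when out. Pushed in, it goes down 5 mm into the head.
- pin_button (a joint): How far the thumb button is in, m. 0: out, balls out; 0.005: fully in, balls flush, so that the pin can pass. The spring gives 4 N at first and 7 N fully in. Inside the holes the balls cannot come out, so the button stays in until they are below the bottom plate.
- tool_block: Hardwood block 190 x 66 x 66 mm, fixed, with four 20 mm holes along its x axis at -67.5, -22.5, 22.5 and 67.5 mm; origin: centre of its underside. The pin and three other tools hang in the holes by their collars in any order; the others stand up to 58 mm above the block. Grasp across the row (along the block's y).
- plain_pin: Bystander in the block: steel pin with a solid domed head 27 mm across, no button. Origin at its lower end (so for the next two).
- hole_punch: Bystander in the block: dark steel hole punch, stem 16 mm across, 55 mm above the block.
- awl: Bystander in the block: awl with a pale wooden mushroom handle.
- mallet: Bystander: white-headed mallet lying on the bench, at the right near the robot.
- rotary_cutter: Bystander: yellow rotary cutter lying on the bench, at the right near the robot.
- eyelet_jar: Bystander: jar with a steel lid, 60 mm across, 75 mm high, beyond the press on the left.
- thread_cone: Bystander: cone of black thread, 64 mm across, 118 mm high, to the right of the press.
- tape_roll: Bystander: roll of paper tape 90 mm across lying flat, at the left near the robot.

How it is judged:
By the outcome, as a careful person would: the job done as asked, in the order asked, and still so for the second after the job is handed in, with the robot touching nothing.
It also fails if it takes over 72 s, if anything falls off the work surface, if the arm or the gripper's body presses on something with over 40 N, if the wrist force passes 120 N, or if a joint passes its speed limit or range.

ROBOT

A 7-joint arm with a two-finger parallel gripper is mounted at the origin on the work surface. World frame = base frame: x ahead of the robot, y to its left, z up, the work surface at z = 0. Lengths are in m, angles in degrees, forces in N, time in s.
With the tool pointing down it reaches from about 0.4 to 0.875 m from the base axis. Payload 4.4 kg.
Tool frame: the origin (TCP) lies on the mounting face of the last link; the fingertips stand 173 mm ahead of it and the grasp point (between the pads) lies 155 mm ahead of it (ctrl.grip_depth is the distance from the TCP to the grasp point, in m); z points along the fingers, y is the direction in which the jaws open and shut (so a half turn about z gives the same grasp; the last joint's range is limited). The gripper opens to 85 mm and grips with 20 to 120 N. Pads are 22 mm wide; open, the fingers measure 114 mm over their backs; the gripper's body (76 mm by 85 mm) begins 54 mm behind the grasp point. The pads swing forward as they close: fully open they stand 13 mm farther back than shut.
Start: joints at [-71.723, 36.005, 2.206, 86.941, -1.547, 57.084, -1.146], TCP at [0.244, 0.602, 0.405] pointing down, gripper open.
Joint ranges: [-175.42, 175.42], [-21.48, 121.26], [-71.46, 75.88], [10.55, 141.38], [-63.04, 243.04], [13.31, 113.54], [-168.57, 168.57]. Speed limits (degrees/s): [147.25, 147.25, 180, 180, 180, 180, 180].

INTERFACE

Orientations are given as [roll, pitch, yaw] about the fixed x, y, z axes, in that order (R = Rz(yaw) Ry(pitch) Rx(roll)).
In Python, from bench import state, imaging, ticket, ctrl gives the robot as it stands.
- The arm moves only by the tool jog_arm, never from a script. Its argument "commands" is a list of rows, each an object of numbers: "tx", "ty", "tz": the shift along the tool's x, y, z in m; "rx", "ry", "rz": the turn, a rotation vector about the tool's x, y, z in rad; "grip": the gripper's target within -1 to 1 (fully open at 1, half-way at 0, shut at -1). In form: [{"tx": .., "ty": .., "tz": .., "rx": .., "ry": .., "rz": .., "grip": ..}, ...]. A call has 1 to 5 rows; each row shifts and turns the commanded pose from where the row before left it, along the tool's axes as they then stand; what a row does not reach is not made up. A row lasts 1/10 s, in which the tool goes at most 50 mm and 8.59 degrees, less where a joint would pass 70% of its speed; a pose out of reach is approached as far as the arm can. A call is refused whole if a number of a shift passes 0.05 or a number of a turn 0.15, either way. A call with a gripper value outside its range is refused whole. The fingers move at their own pace and stop on an object; "newtons" is the grip in N (left out, the last holds). Time passes only in rows, so rows that do not move let the fingers close. It gives the time, the measured TCP pose, the force and the opening at its end, in the units of the state.
- state(): the state, without advancing time (a new reading comes with each control period).
- imaging.grab_frame(name): name is "side" or "top" or "wrist"; returns the picture (400x640x3 uint8, red, green, blue); there is no depth.
- imaging.camera_info(name): a dict with "K" (3x3 intrinsics, pixels), "origin" and "rotation" of the camera in the world. Camera axes: x right, y up, looking along -z (the intrinsics and any distortion apply to the point x, -y, -z); pixel columns grow to the right and rows downward; lengths in m; the calibration is good to about 2 mm. A picture is of the moment at which its call begins: read the wrist's pose just before it. camera_info takes no time and is no camera call; for the wrist camera it gives the pose at the moment of the call.
- ticket.hand_in(): hands the job in, once; it reports no verdict.
The state is a dict: "time_s": time; "joint_positions": joint angles; "joint_vel": joint speeds; "effort": joint torques, N m; "tool_pos": TCP position; "tool_rot": TCP orientation; "contact_force": force on the tool from outside, world axes, zero at the start; "torque": the same for the moment, N m; "finger_gap": finger opening in m.
Only numpy, scipy, OpenCV 4.12 (cv2) and the standard library are available. Lean on these libraries where they do the work, as an engineer would, in place of code of your own. Each camera call takes 0.05 s, during which the arm holds its last target.

## Working session

There is one attempt and no reset: what is moved stays moved. The work goes in short steps, Python scripts to look and compute and a tool call to move; the robot and the scene stay as the last step left them, time stands still between calls to the robot, and variables do not carry over. Pictures are saved under pics/ and viewed, and the job is handed in when it is done.

Besides the shell and the picture viewer there is one more tool, called as a command line: name --argument value ..., lists and objects as JSON in quotes. jog_arm: Moves the arm, as the interface text tells. Its arguments: {"type":"object","properties":{"commands":{"type":"array"},"newtons":{"type":"number"}},"required":["commands"]}

```bash
ls; mkdir -p pics; python3 - <<'E'
from bench import state, imaging, ticket, ctrl
import cv2
s=state()
for k,v in s.items(): print(k,v)
print(ctrl.grip_depth, [a for a in dir(ctrl) if a[0]!='_'])
for n in ["side","top","wrist"]:
    print(n,imaging.camera_info(n))
    im=imaging.grab_frame(n); cv2.imwrite(f"pics/{n}0.png",im[:,:,::-1])
E
```

```text
pics
time_s 0.0
joint_positions [-71.72284789  36.05880036   2.20181881  86.99813915  -1.54540486
  57.08390185  -1.14417167]
joint_vel [ 0.01337492  0.01068893  0.00322591  0.03716886 -0.02956757  0.08475246
  0.04835949]
effort [ 3.15864381e-04 -5.63404977e+01  1.22651070e+00 -1.93445152e+01
  1.10745634e-02  1.04623710e-02  1.12824071e-05]
tool_pos [0.24384221 0.60219416 0.40377791]
tool_rot [-1.79888847e+02  2.39750723e-03  1.57955947e+02]
contact_force [ 0.7327527  -0.50530468  0.34585376]
torque [-0.01349246 -0.01267009 -0.03152268]
finger_gap 0.08536672844287363
0.1547 ['MotionError', 'grip_depth']
side {'K': array([[475.20059646,   0.        , 331.78617152],
       [  0.        , 475.20059646, 196.92657787],
       [  0.        ,   0.        ,   1.        ]]), 'origin': array([0.34317131, 1.10750044, 1.35559676]), 'rotation': array([ 4.16891266e+01, -1.44076557e-01, -1.69980512e+02])}
top {'K': array([[437.50786481,   0.        , 319.85684001],
       [  0.        , 437.50786481, 194.23587041],
       [  0.        ,   0.        ,   1.        ]]), 'origin': array([ 0.34927831, -0.01797628,  1.4440172 ]), 'rotation': array([  8.14084216,  -0.3607865 , -89.17196622])}
wrist {'K': array([[277.52645154,   0.        , 321.60534942],
       [  0.        , 277.52645154, 195.25219512],
       [  0.        ,   0.        ,   1.        ]]), 'origin': array([0.16910596, 0.63181621, 0.37242712]), 'rotation': array([-18.17795989,   0.10785408,  68.04638114])}
```

View pics/side0.png

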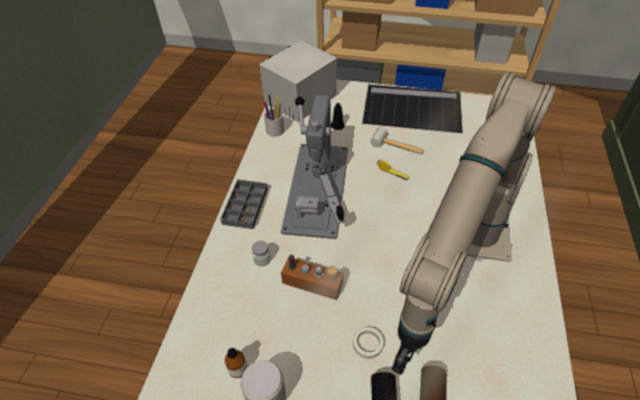

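View pics/top0.png

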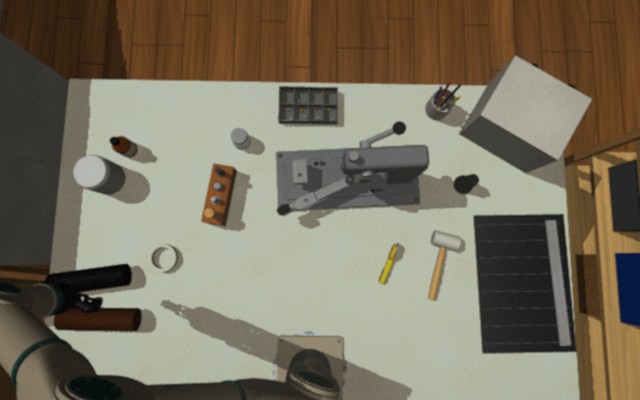

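View pics/wrist0.png

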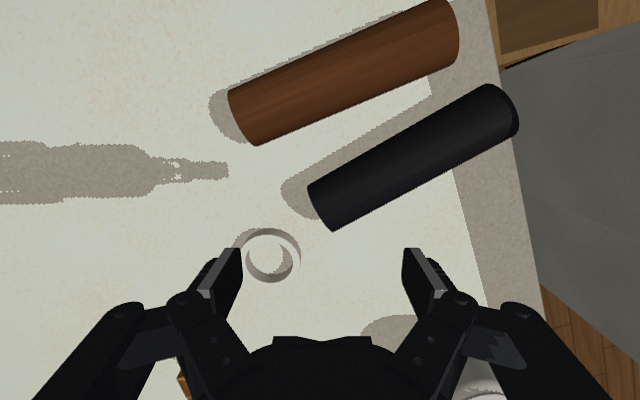

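```bash
cat > h.py <<'E'
from bench import state, imaging, ticket, ctrl
import numpy as np, cv2
from scipy.spatial.transform import Rotation as R
def rot(r): return R.from_euler('xyz',r,degrees=True).as_matrix()
def proj(ci,P):
    P=np.atleast_2d(P); q=(P-ci['origin'])@rot(ci['rotation']); K=ci['K']
    d=-q[:,2]; return np.c_[K[0,0]*q[:,0]/d+K[0,2], -K[1,1]*q[:,1]/d+K[1,2]]
def back(ci,uv,z):
    uv=np.atleast_2d(uv).astype(float); K=ci['K']
    d=np.c_[(uv[:,0]-K[0,2])/K[0,0], -(uv[:,1]-K[1,2])/K[1,1], -np.ones(len(uv))]@rot(ci['rotation']).T
    o=ci['origin']; t=(z-o[2])/d[:,2]; return o+d*t[:,None]
def crop(src,out,x0,y0,x1,y1,s):
    im=src if not isinstance(src,str) else cv2.imread(src)
    c=cv2.resize(im[y0:y1,x0:x1],None,fx=s,fy=s,interpolation=cv2.INTER_CUBIC); cv2.imwrite(out,c)
def pose():
    s=state(); return np.array(s['tool_pos']),rot(s['tool_rot'])
def tool(dw):  # world vec to tool
    return pose()[1].T@np.array(dw)
E
python3 - <<'E'
from h import *
crop("pics/top0.png","pics/top0a.png",190,130,440,230,3.2)
crop("pics/side0.png","pics/side0a.png",240,80,400,310,2.5)
E
```

```text
(no output)
```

View pics/top0a.png

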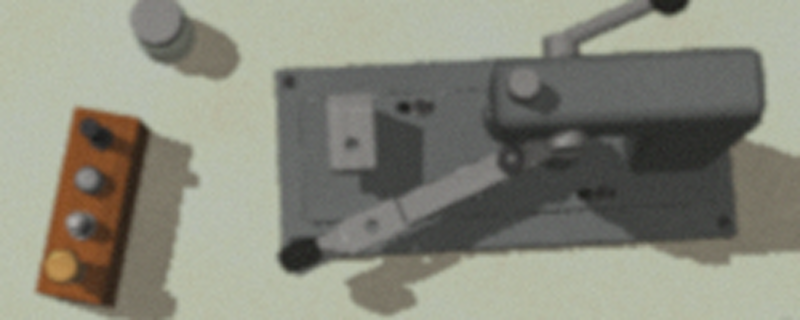

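View pics/side0a.png

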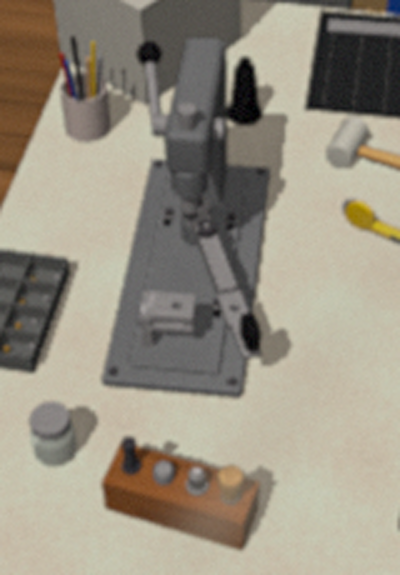

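```bash
cat > m1.py <<'E'
from h import *
ci=imaging.camera_info("top")
f=lambda p:(np.array(p,float)/3.2+[190,130])-0.35
c=lambda L,z:back(ci,[f(p) for p in L],z)
pl=c([(277,70),(283,257),(735,238)],.018); print("plate",pl.round(4))
a=pl[1]-pl[2]; print("yaw",np.degrees(np.arctan2(a[1],a[0]))-90, np.linalg.norm(a), np.linalg.norm(pl[0]-pl[1]))
e=pl[0]-pl[1]; print("yaw2",np.degrees(np.arctan2(e[1],e[0])))
cen=(pl[0]+pl[2])/2; print("centre",cen)
print("hole",c([(350,143)],.099)); print("hornhole",c([(372,226)],.089)); print("handle",c([(300,253)],.14))
print("pivot",c([(512,158)],.1))
print("block",c([(78,108),(147,124),(113,304),(38,291)],.066))
print("pins",c([(96,133),(89,179),(80,225),(62,266)],.11))
E
python3 m1.py
python3 - <<'E'
from h import *
ci=imaging.camera_info("side")
f=lambda p:(np.array(p,float)/2.5+[240,80])-0.3
c=lambda L,z:back(ci,[f(p) for p in L],z)
print("plate", c([(104,382),(240,393),(270,170),(154,162)],.018))
print("hole",c([(178,303)],.099)); print("hornhole",c([(232,305)],.089)); print("handle",c([(252,318)],.14))
print("block",c([(120,447),(257,482),(245,520),(104,483)],.066))
print("pins",c([(131,440),(164,466),(198,473),(230,472)],.11))
E
```

```text
plate [[ 0.6951  0.1237  0.018 ]
 [ 0.4993  0.112   0.018 ]
 [ 0.5259 -0.3514  0.018 ]]
yaw 3.288283962338326 0.4641646179712124 0.19618751852142322
yaw2 3.42860714348073
centre [ 0.61050633 -0.11385988  0.018     ]
hole [[0.60359664 0.04233673 0.099     ]]
hornhole [[0.52350575 0.01958591 0.089     ]]
handle [[0.49044527 0.08506059 0.14      ]]
pivot [[ 0.59100993 -0.11591848  0.1       ]]
block [[0.6412526  0.31724738 0.066     ]
 [0.62600118 0.24745912 0.066     ]
 [0.44527389 0.27332609 0.066     ]
 [0.45696457 0.3476071  0.066     ]]
pins [[0.60751417 0.28793851 0.11      ]
 [0.5623074  0.29256139 0.11      ]
 [0.51749776 0.29905619 0.11      ]
 [0.47777061 0.31430947 0.11      ]]
plate [[ 0.69340442  0.13091611  0.018     ]
 [ 0.5009572   0.11621033  0.018     ]
 [ 0.5296998  -0.34745168  0.018     ]
 [ 0.72358261 -0.33268939  0.018     ]]
hole [[0.60377607 0.03620379 0.099     ]]
hornhole [[0.52987978 0.01790515 0.089     ]]
handle [[0.49186385 0.07989881 0.14      ]]
block [[0.63443191 0.26567017 0.066     ]
 [0.45018213 0.28714301 0.066     ]
 [0.45604289 0.344436   0.066     ]
 [0.64155873 0.32278871 0.066     ]]
pins [[0.61329999 0.28160134 0.11      ]
 [0.56402774 0.31239708 0.11      ]
 [0.52046781 0.31505356 0.11      ]
 [0.48175136 0.30666403 0.11      ]]
```

```bash
cat > plan.py <<'E'
from h import *
import sys
# python plan.py x y z yaw [step] [turn step]: rows to go (TCP or grasp) ; z is TCP z
def plan(x,y,z,yaw,step=.045,tstep=.14,useR=None):
    p,Rm=pose()
    Rt=rot([180,0,yaw]); 
    rv=R.from_matrix(Rm.T@Rt).as_rotvec()
    d=np.array([x,y,z])-p
    n=max(1,int(np.ceil(np.linalg.norm(d)/step)),int(np.ceil(np.linalg.norm(rv)/tstep)))
    print("n",n,"rotvec tot",rv.round(3),"dist",d.round(4))
    Rc=Rm
    for i in range(n):
        dt=Rc.T@(d/n); print(f'{{"tx":{dt[0]:.4f},"ty":{dt[1]:.4f},"tz":{dt[2]:.4f},"rx":{rv[0]/n:.3f},"ry":{rv[1]/n:.3f},"rz":{rv[2]/n:.3f}}}')
        Rc=Rc@R.from_rotvec(rv/n).as_matrix()
if __name__=="__main__":
    plan(*[float(a) for a in sys.argv[1:]])
E
python3 - <<'E'
from h import *
p,Rm=pose(); ci=imaging.camera_info("wrist")
print("cam in tool",Rm.T@(ci['origin']-p)); print((Rm.T@rot(ci['rotation'])).round(3))
E
python3 plan.py 0.46 0.2 0.40 180
```

```text
cam in tool [ 0.08038723 -0.00060445  0.03146024]
[[ 0.002  0.95   0.312]
 [ 1.    -0.002 -0.   ]
 [ 0.     0.312 -0.95 ]]
n 11 rotvec tot [-0.001 -0.    -0.385] dist [ 0.2161 -0.4023 -0.004 ]
{"tx":-0.0319,"ty":-0.0265,"tz":0.0004,"rx":-0.000,"ry":-0.000,"rz":-0.035}
{"tx":-0.0310,"ty":-0.0276,"tz":0.0004,"rx":-0.000,"ry":-0.000,"rz":-0.035}
{"tx":-0.0300,"ty":-0.0287,"tz":0.0004,"rx":-0.000,"ry":-0.000,"rz":-0.035}
{"tx":-0.0290,"ty":-0.0297,"tz":0.0004,"rx":-0.000,"ry":-0.000,"rz":-0.035}
{"tx":-0.0279,"ty":-0.0307,"tz":0.0004,"rx":-0.000,"ry":-0.000,"rz":-0.035}
{"tx":-0.0268,"ty":-0.0317,"tz":0.0004,"rx":-0.000,"ry":-0.000,"rz":-0.035}
{"tx":-0.0257,"ty":-0.0326,"tz":0.0004,"rx":-0.000,"ry":-0.000,"rz":-0.035}
{"tx":-0.0246,"ty":-0.0335,"tz":0.0004,"rx":-0.000,"ry":-0.000,"rz":-0.035}
{"tx":-0.0234,"ty":-0.0343,"tz":0.0004,"rx":-0.000,"ry":-0.000,"rz":-0.035}
{"tx":-0.0222,"ty":-0.0351,"tz":0.0004,"rx":-0.000,"ry":-0.000,"rz":-0.035}
{"tx":-0.0209,"ty":-0.0359,"tz":0.0004,"rx":-0.000,"ry":-0.000,"rz":-0.035}
```

jog_arm --commands '[{"tx": -0.032, "ty": -0.027, "tz": 0, "rz": -0.035, "grip": -1}, {"tx": -0.031, "ty": -0.028, "tz": 0, "rz": -0.035, "grip": -1}, {"tx": -0.03, "ty": -0.029, "tz": 0, "rz": -0.035, "grip": -1}, {"tx": -0.029, "ty": -0.03, "tz": 0, "rz": -0.035, "grip": -1}, {"tx": -0.028, "ty": -0.031, "tz": 0, "rz": -0.035, "grip": -1}]'

```text
invalid input
```

jog_arm --commands '[{"tx": -0.027, "ty": -0.032, "tz": 0, "rz": -0.035}, {"tx": -0.026, "ty": -0.033, "tz": 0, "rz": -0.035}, {"tx": -0.025, "ty": -0.034, "tz": 0, "rz": -0.035}, {"tx": -0.023, "ty": -0.034, "tz": 0, "rz": -0.035}, {"tx": -0.022, "ty": -0.035, "tz": 0, "rz": -0.035}]'

```text
invalid input
```

jog_arm --commands '[{"tx": -0.021, "ty": -0.036, "tz": 0, "rz": -0.035}, {"tz": 0}]'

```text
invalid input
```

```bash
cat > snap.py <<'E'
from h import *
import sys,pickle
n=sys.argv[1]; cam=sys.argv[2] if len(sys.argv)>2 else "wrist"
ci=imaging.camera_info(cam); im=imaging.grab_frame(cam); cv2.imwrite(f"pics/{n}.png",im[:,:,::-1]); pickle.dump(ci,open(f"pics/{n}.pkl","wb"))
s=state(); print(s['time_s'],s['tool_pos'],s['tool_rot'],s['finger_gap'],s['contact_force'])
E
python3 snap.py w1
```

```text
0.2 [0.24390496 0.60231951 0.40413155] [-1.79931875e+02 -1.44693774e-04  1.57951890e+02] 0.08542933384498731 [ 0.16614322 -0.78891251 -0.03377544]
```

View pics/w1.png

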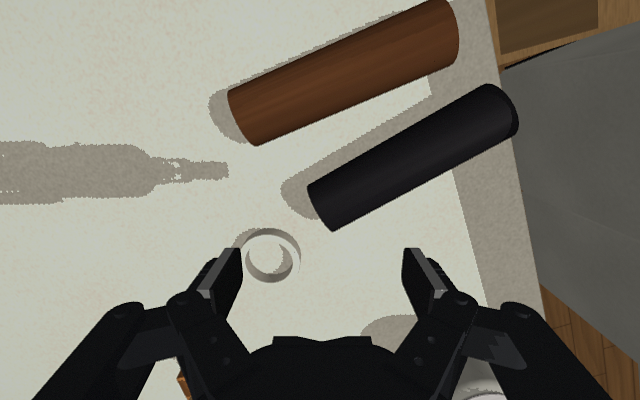

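jog_arm --commands '[{"tx": -0.032, "ty": -0.027, "tz": 0.0, "rx": 0.0, "ry": 0.0, "rz": -0.035, "grip": -1.0}, {"tx": -0.031, "ty": -0.028, "tz": 0.0, "rx": 0.0, "ry": 0.0, "rz": -0.035, "grip": -1.0}, {"tx": -0.03, "ty": -0.029, "tz": 0.0, "rx": 0.0, "ry": 0.0, "rz": -0.035, "grip": -1.0}, {"tx": -0.029, "ty": -0.03, "tz": 0.0, "rx": 0.0, "ry": 0.0, "rz": -0.035, "grip": -1.0}, {"tx": -0.028, "ty": -0.031, "tz": 0.0, "rx": 0.0, "ry": 0.0, "rz": -0.035, "grip": -1.0}]'

```text
time_s: 0.7
tool_pos: [0.3424, 0.4164, 0.4046]
tool_rot: [-180.0, 0.0, 168.1]
contact_force: [0.5, 0.5, -0.2]
finger_gap: 0.0125
```

jog_arm --commands '[{"tx": -0.027, "ty": -0.032, "tz": 0.0, "rx": 0.0, "ry": 0.0, "rz": -0.035, "grip": -1.0}, {"tx": -0.026, "ty": -0.033, "tz": 0.0, "rx": 0.0, "ry": 0.0, "rz": -0.035, "grip": -1.0}, {"tx": -0.025, "ty": -0.034, "tz": 0.0, "rx": 0.0, "ry": 0.0, "rz": -0.035, "grip": -1.0}, {"tx": -0.023, "ty": -0.034, "tz": 0.0, "rx": 0.0, "ry": 0.0, "rz": -0.035, "grip": -1.0}, {"tx": -0.022, "ty": -0.035, "tz": 0.0, "rx": 0.0, "ry": 0.0, "rz": -0.035, "grip": -1.0}]'

```text
time_s: 1.2
tool_pos: [0.4408, 0.2326, 0.4048]
tool_rot: [180.0, 0.0, 178.1]
contact_force: [0.0, 0.4, -0.2]
finger_gap: -0.0
```

jog_arm --commands '[{"tx": -0.021, "ty": -0.036, "tz": 0.0, "rx": 0.0, "ry": 0.0, "rz": -0.035, "grip": -1.0}, {"tx": 0.0, "ty": 0.0, "tz": 0.0, "rx": 0.0, "ry": 0.0, "rz": 0.0, "grip": -1.0}]'

```text
time_s: 1.4
tool_pos: [0.4627, 0.1912, 0.4047]
tool_rot: [-179.8, 0.1, 179.4]
contact_force: [-0.0, -0.3, -0.3]
finger_gap: -0.0
```

```bash
python3 snap.py w2
```

```text
1.45 [0.46131649 0.19435776 0.40465209] [-1.79932255e+02  2.10803494e-02  1.79615743e+02] 0.00017138650389112456 [-0.18442494  0.07490657  0.053482  ]
```

View pics/w2.png

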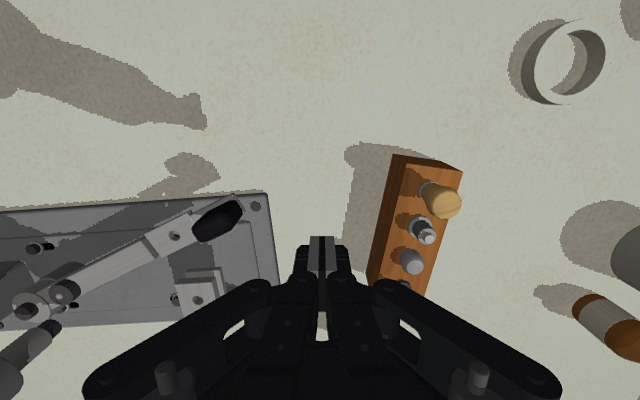

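```bash
python3 - <<'E'
from h import *
crop("pics/w2.png","pics/w2a.png",150,140,300,330,3.2)
crop("pics/w2.png","pics/w2b.png",340,140,480,310,3.5)
E
```

```text
(no output)
```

View pics/w2a.png

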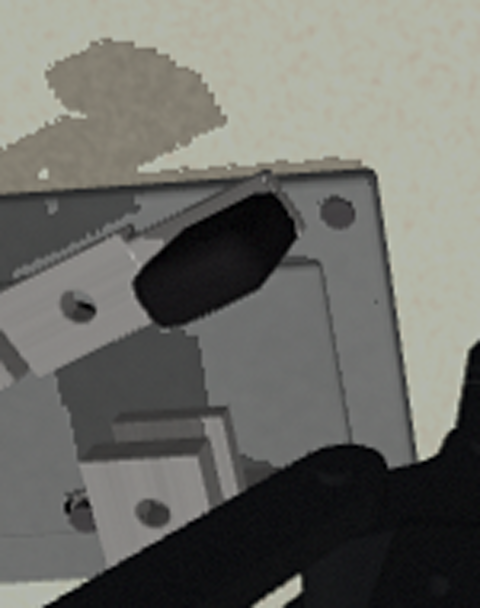

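View pics/w2b.png

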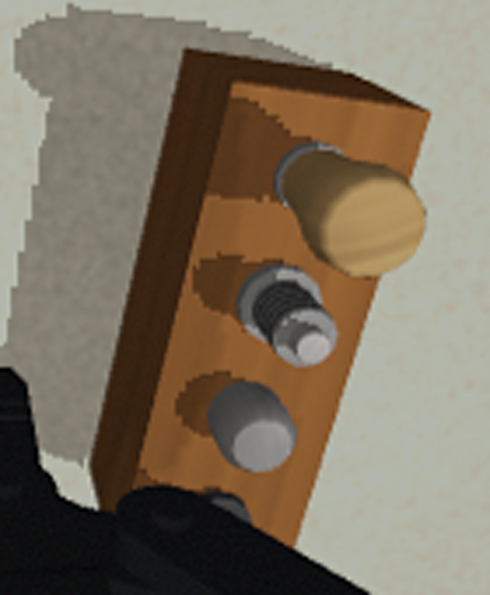

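```bash
python3 - <<'E'
from h import *
import pickle
ci=pickle.load(open("pics/w2.pkl","rb"))
fa=lambda p:np.array(p,float)/3.2+[150,140]-.35
fb=lambda p:np.array(p,float)/3.5+[340,140]-.35
A=lambda p,z:back(ci,fa(p),z)[0].round(4)
B=lambda p,z:back(ci,fb(p),z)[0].round(4)
print("fork hole",A((152,513),.099)); print("corner",A((374,170),.018),A((415,460),.018)); print("hornhole",A((78,305),.0885))
print("left edge front",A((0,192),.018))
print("handle near-bottom edge",A((135,285),.1),A((265,195),.14),A((297,232),.14),A((170,325),.14))
print("button",B((313,344),.102),"headtop",B((304,338),.095),"collar",B((282,303),.071))
print("block",B((232,82),.066),B((430,112),.066),B((295,545),.066),B((140,478),.066))
E
```

```text
fork hole [0.6029 0.0405 0.099 ]
corner [0.4953 0.1151 0.018 ] [0.6387 0.1244 0.018 ]
hornhole [0.5224 0.0216 0.0885]
left edge front [ 0.504  -0.0444  0.018 ]
handle near-bottom edge [0.5094 0.0491 0.1   ] [0.4635 0.1105 0.14  ] [0.4747 0.1183 0.14  ] [0.5037 0.0782 0.14  ]
button [0.521  0.3056 0.102 ] headtop [0.5225 0.3055 0.095 ] collar [0.5214 0.3064 0.071 ]
block [0.4462 0.2843 0.066 ] [0.4565 0.3491 0.066 ] [0.6236 0.3235 0.066 ] [0.5938 0.2634 0.066 ]
```

jog_arm --commands '[{"tx": 0.004, "ty": -0.042, "tz": 0.01, "rx": 0.0, "ry": 0.0, "rz": 0.0, "grip": -1.0}, {"tx": 0.004, "ty": -0.042, "tz": 0.015, "rx": 0.0, "ry": 0.0, "rz": 0.0, "grip": -1.0}, {"tx": 0.003, "ty": -0.042, "tz": 0.02, "rx": 0.0, "ry": 0.0, "rz": 0.0, "grip": -1.0}, {"tx": 0.0, "ty": 0.0, "tz": 0.04, "rx": 0.0, "ry": 0.0, "rz": 0.0, "grip": -1.0}, {"tx": 0.0, "ty": 0.0, "tz": 0.04, "rx": 0.0, "ry": 0.0, "rz": 0.0, "grip": -1.0}]'

```text
time_s: 1.95
tool_pos: [0.4492, 0.0714, 0.2794]
tool_rot: [179.9, 0.2, 179.9]
contact_force: [0.1, 0.9, -0.4]
finger_gap: 0.0001
```

```bash
python3 snap.py w3; python3 - <<'E'
import numpy as np
piv=np.array([.6158,-.1696])
for f in [26,22,18,14,10,7,5,3.5]:
    a=np.radians(f); h=piv+.285*np.array([-np.sin(a),np.cos(a)]); print(f,h.round(4),(h-.022*np.array([np.cos(a),np.sin(a)])).round(4))
E
```

```text
2.0 [0.44701328 0.07182282 0.2735966 ] [-179.94527768   -0.49574487 -179.97274159] -0.00029829665965213265 [-0.88886582 -0.13654537 -2.80350514]
26 [0.4909 0.0866] [0.4711 0.0769]
22 [0.509  0.0946] [0.4886 0.0864]
18 [0.5277 0.1015] [0.5068 0.0947]
14 [0.5469 0.1069] [0.5255 0.1016]
10 [0.5663 0.1111] [0.5446 0.1072]
7 [0.5811 0.1133] [0.5592 0.1106]
5 [0.591  0.1143] [0.569  0.1124]
3.5 [0.5984 0.1149] [0.5764 0.1135]
```

View pics/w3.png

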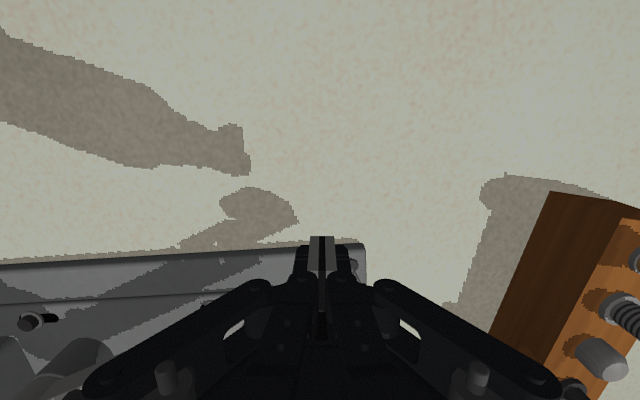

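jog_arm --commands '[{"tx": -0.023, "ty": 0.005, "tz": -0.003, "rx": 0.0, "ry": 0.0, "rz": 0.0, "grip": -1.0}, {"tx": -0.018, "ty": 0.009, "tz": 0.0, "rx": 0.0, "ry": 0.0, "rz": 0.0, "grip": -1.0}, {"tx": -0.018, "ty": 0.008, "tz": 0.0, "rx": 0.0, "ry": 0.0, "rz": 0.0, "grip": -1.0}, {"tx": -0.019, "ty": 0.007, "tz": 0.0, "rx": 0.0, "ry": 0.0, "rz": 0.0, "grip": -1.0}, {"tx": -0.015, "ty": 0.004, "tz": 0.0, "rx": 0.0, "ry": 0.0, "rz": 0.0, "grip": -1.0}]'

```text
time_s: 2.5
tool_pos: [0.5413, 0.1058, 0.2829]
tool_rot: [-179.9, -0.3, -179.9]
contact_force: [-4.2, -2.5, -0.7]
finger_gap: -0.0002
```

jog_arm --commands '[{"tx": -0.01, "ty": 0.002, "tz": 0.003, "rx": 0.0, "ry": 0.0, "rz": 0.0, "grip": -1.0}, {"tx": -0.008, "ty": 0.002, "tz": 0.0, "rx": 0.0, "ry": 0.0, "rz": 0.0, "grip": -1.0}, {"tx": -0.004, "ty": 0.001, "tz": 0.0, "rx": 0.0, "ry": 0.0, "rz": 0.0, "grip": -1.0}]'

```text
time_s: 2.8
tool_pos: [0.5638, 0.1103, 0.2798]
tool_rot: [180.0, -0.1, -179.9]
contact_force: [-3.3, -0.2, 2.1]
finger_gap: 0.0002
```

jog_arm --commands '[{"tx": -0.003, "ty": 0.0, "tz": 0.0, "rx": 0.0, "ry": 0.0, "rz": 0.0, "grip": -1.0}, {"tx": -0.003, "ty": 0.0, "tz": 0.0, "rx": 0.0, "ry": 0.0, "rz": 0.0, "grip": -1.0}]'

```text
time_s: 3.0
tool_pos: [0.5695, 0.1104, 0.2797]
tool_rot: [179.9, -0.1, -179.9]
contact_force: [-3.6, 2.6, 0.3]
finger_gap: -0.0001
```

jog_arm --commands '[{"tx": -0.003, "ty": 0.0, "tz": 0.0, "rx": 0.0, "ry": 0.0, "rz": 0.0, "grip": -1.0}]'

```text
time_s: 3.1
tool_pos: [0.5727, 0.1101, 0.2797]
tool_rot: [180.0, -0.0, -179.9]
contact_force: [-3.4, 2.2, 0.8]
finger_gap: -0.0002
```

jog_arm --commands '[{"tx": -0.002, "ty": 0.0, "tz": 0.0, "rx": 0.0, "ry": 0.0, "rz": 0.0, "grip": -1.0}]'

```text
time_s: 3.2
tool_pos: [0.575, 0.1099, 0.2797]
tool_rot: [180.0, -0.0, -180.0]
contact_force: [-4.4, 1.7, -0.2]
finger_gap: -0.0
```

jog_arm --commands '[{"tx": -0.002, "ty": 0.0, "tz": 0.0, "rx": 0.0, "ry": 0.0, "rz": 0.0, "grip": -1.0}]'

```text
time_s: 3.3
tool_pos: [0.577, 0.1097, 0.2797]
tool_rot: [180.0, -0.0, -180.0]
contact_force: [-3.9, 1.4, 0.3]
finger_gap: -0.0002
```

Still only moving friction (about 4 N); the stop has not been met yet.

jog_arm --commands '[{"tx": -0.0015, "ty": 0.0, "tz": 0.0, "rx": 0.0, "ry": 0.0, "rz": 0.0, "grip": -1.0}]'

```text
time_s: 3.4
tool_pos: [0.5786, 0.1096, 0.2796]
tool_rot: [180.0, -0.0, -180.0]
contact_force: [-3.8, 2.2, 0.3]
finger_gap: -0.0
```

jog_arm --commands '[{"tx": -0.0015, "ty": 0.0, "tz": 0.0, "rx": 0.0, "ry": 0.0, "rz": 0.0, "grip": -1.0}]'

```text
time_s: 3.5
tool_pos: [0.5794, 0.1096, 0.2796]
tool_rot: [-180.0, -0.1, -180.0]
contact_force: [-7.9, 2.8, 5.3]
finger_gap: 0.0002
```

jog_arm --commands '[{"tx": -0.0015, "ty": 0.0, "tz": 0.0, "rx": 0.0, "ry": 0.0, "rz": 0.0, "grip": -1.0}]'

```text
time_s: 3.6
tool_pos: [0.5799, 0.1097, 0.2796]
tool_rot: [-180.0, -0.3, -180.0]
contact_force: [-11.6, 1.1, 8.1]
finger_gap: -0.0001
```

jog_arm --commands '[{"tx": 0.03, "ty": 0.0, "tz": 0.0, "rx": 0.0, "ry": 0.0, "rz": 0.0, "grip": -1.0}, {"tx": 0.02, "ty": 0.0, "tz": -0.04, "rx": 0.0, "ry": 0.0, "rz": 0.0, "grip": -1.0}, {"tx": -0.02, "ty": -0.02, "tz": -0.04, "rx": 0.0, "ry": 0.0, "rz": 0.0, "grip": -1.0}, {"tx": -0.03, "ty": -0.025, "tz": 0.0, "rx": 0.0, "ry": 0.0, "rz": 0.0, "grip": -1.0}, {"tx": -0.028, "ty": -0.025, "tz": 0.0, "rx": 0.0, "ry": 0.0, "rz": 0.0, "grip": -1.0}]'

```text
time_s: 4.1
tool_pos: [0.612, 0.0379, 0.3625]
tool_rot: [-180.0, 0.5, 180.0]
contact_force: [0.3, 0.9, 0.1]
finger_gap: -0.0003
```

jog_arm --commands '[{"tx": 0.0, "ty": 0.0, "tz": 0.0, "rx": 0.0, "ry": 0.0, "rz": 0.0, "grip": -1.0}, {"tx": 0.0, "ty": 0.0, "tz": 0.0, "rx": 0.0, "ry": 0.0, "rz": 0.0, "grip": -1.0}]'

```text
time_s: 4.3
tool_pos: [0.6105, 0.0376, 0.3598]
tool_rot: [-179.9, 0.1, 179.8]
contact_force: [-0.0, 1.1, 0.2]
finger_gap: -0.0002
```

```bash
python3 snap.py w4; python3 snap.py t4 top
```

```text
4.35 [0.60975685 0.03905086 0.35961197] [-1.79991404e+02  5.25428608e-02  1.79952200e+02] -0.00016808173806924907 [-0.4736961  -1.37150506  0.12965617]
4.4 [0.60934744 0.03988136 0.35959651] [ 1.79986677e+02  1.46691184e-02 -1.79965437e+02] -0.00022641230566353856 [0.12954851 0.15486884 0.77235418]
```

View pics/w4.png

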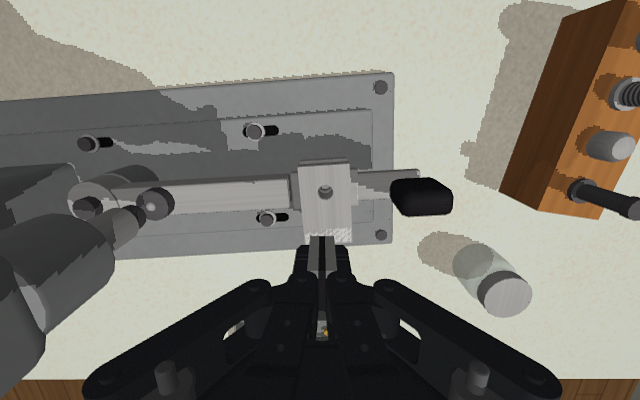

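```bash
python3 - <<'E'
from h import *
import pickle
crop("pics/w4.png","pics/w4a.png",290,155,365,250,6)
ci=pickle.load(open("pics/w4.pkl","rb"))
print(back(ci,[(325,192)],.099), "corners",back(ci,[(393.5,71.5),(391,243)],.018),"edge",back(ci,[(0,101)],.018))
im=cv2.imread("pics/w4.png",0); print(im[180:205,312:340])
E
```

```text
[[0.60287212 0.04001634 0.099     ]] corners [[0.49902977 0.11083134 0.018     ]
 [0.69546174 0.12341377 0.018     ]] edge [[ 0.52709253 -0.30381835  0.018     ]]
[[158 157 156 158 162 161 159 160 162 163 163 163 162 160 159 160 160 157
  155 155 155 157 160 161 162 160 160 161]
 [158 157 156 157 161 162 160 159 162 164 162 164 162 160 158 160 160 156
  156 156 156 157 160 161 161 160 160 161]
 [158 157 156 157 162 162 160 160 161 163 163 163 162 160 158 160 160 157
  156 156 156 156 160 161 162 160 160 161]
 [158 157 156 158 162 162 159 160 161 164 163 164 164 161 158 160 160 157
  155 156 155 156 159 161 162 159 160 161]
 [158 157 157 157 161 162 160 159 163 165 162 160 159 156 153 156 159 159
  155 156 155 157 159 162 161 160 159 161]
 [158 157 157 157 161 162 161 161 162 157 150 142 134 131 129 136 148 154
  155 156 155 156 159 161 161 160 159 160]
 [157 157 157 156 161 162 163 158 147 112 133 134 135 134 135 135 130 125
  138 154 156 156 158 162 162 160 160 160]
 [157 157 157 157 160 162 163 130  91  80 131 133 136 137 134 132 116  72
   88 139 156 157 158 162 161 160 160 161]
 
[... 1288 characters left out ...]
157 158 157 157 155 161 163 162 159 155 141 137 122 119 117 115 148 148
  157 155 156 155 156 160 162 162 160 159]
 [157 158 156 157 156 160 162 161 161 163 167 162 155 154 151 153 161 161
  158 155 156 156 157 159 161 161 160 159]
 [157 158 156 157 156 160 162 162 159 162 165 164 163 163 162 158 159 160
  158 155 155 155 156 159 161 162 161 159]
 [158 158 156 157 156 160 163 162 159 162 164 163 162 163 161 158 158 159
  158 155 155 155 156 159 161 163 161 159]
 [157 158 156 157 156 160 162 162 159 162 164 164 162 162 161 158 158 160
  158 155 155 155 156 159 161 162 161 159]
 [158 158 156 157 156 159 162 162 159 161 165 164 162 162 161 157 158 159
  157 155 155 155 156 159 161 163 161 159]]
```

View pics/w4a.png

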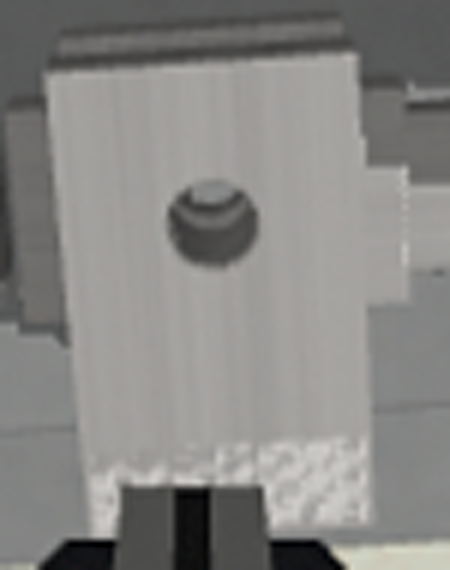

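```bash
python3 plan.py 0.5213 0.306 0.33 171.5 0.048
```

```text
n 6 rotvec tot [0.    0.    0.149] dist [-0.088   0.2661 -0.0296]
{"tx":0.0146,"ty":0.0444,"tz":0.0049,"rx":0.000,"ry":0.000,"rz":0.025}
{"tx":0.0157,"ty":0.0440,"tz":0.0049,"rx":0.000,"ry":0.000,"rz":0.025}
{"tx":0.0168,"ty":0.0436,"tz":0.0049,"rx":0.000,"ry":0.000,"rz":0.025}
{"tx":0.0179,"ty":0.0431,"tz":0.0049,"rx":0.000,"ry":0.000,"rz":0.025}
{"tx":0.0190,"ty":0.0427,"tz":0.0049,"rx":0.000,"ry":0.000,"rz":0.025}
{"tx":0.0200,"ty":0.0422,"tz":0.0049,"rx":0.000,"ry":0.000,"rz":0.025}
```

jog_arm --commands '[{"tx": 0.015, "ty": 0.044, "tz": 0.005, "rx": 0.0, "ry": 0.0, "rz": 0.025, "grip": 0.1}, {"tx": 0.016, "ty": 0.044, "tz": 0.005, "rx": 0.0, "ry": 0.0, "rz": 0.025, "grip": 0.1}, {"tx": 0.017, "ty": 0.044, "tz": 0.005, "rx": 0.0, "ry": 0.0, "rz": 0.025, "grip": 0.1}, {"tx": 0.018, "ty": 0.043, "tz": 0.005, "rx": 0.0, "ry": 0.0, "rz": 0.025, "grip": 0.1}, {"tx": 0.019, "ty": 0.043, "tz": 0.005, "rx": 0.0, "ry": 0.0, "rz": 0.025, "grip": 0.1}]'

```text
time_s: 4.9
tool_pos: [0.5338, 0.2641, 0.3347]
tool_rot: [180.0, 0.0, 172.9]
contact_force: [1.5, 0.8, -0.2]
finger_gap: 0.0471
```

jog_arm --commands '[{"tx": 0.02, "ty": 0.042, "tz": 0.005, "rx": 0.0, "ry": 0.0, "rz": 0.024, "grip": 0.1}, {"tx": 0.0, "ty": 0.0, "tz": 0.0, "rx": 0.0, "ry": 0.0, "rz": 0.0, "grip": 0.1}, {"tx": 0.0, "ty": 0.0, "tz": 0.0, "rx": 0.0, "ry": 0.0, "rz": 0.0, "grip": 0.1}, {"tx": 0.0, "ty": 0.0, "tz": 0.0, "rx": 0.0, "ry": 0.0, "rz": 0.0, "grip": 0.1}]'

```text
time_s: 5.3
tool_pos: [0.5208, 0.305, 0.3298]
tool_rot: [-179.9, 0.0, 171.5]
contact_force: [0.6, 0.2, 0.8]
finger_gap: 0.0472
```

```bash
python3 snap.py w5
```

```text
5.35 [0.52126783 0.30440504 0.32987878] [-1.79953834e+02  4.03830012e-02  1.71380473e+02] 0.04680850520053522 [ 0.52065245  0.06847342 -0.54876197]
```

View pics/w5.png

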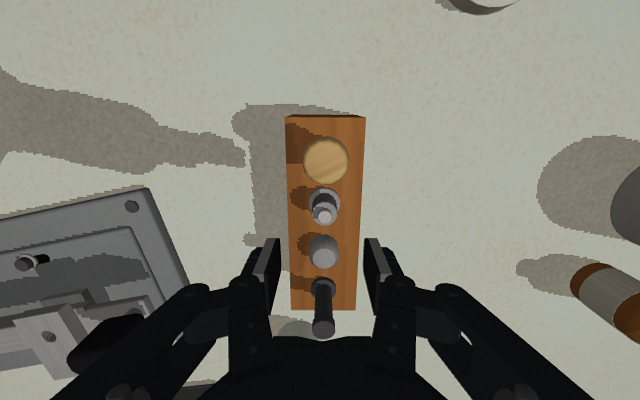

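```bash
python3 - <<'E'
from h import *
import pickle
crop("pics/w5.png","pics/w5a.png",275,170,375,250,6)
ci=pickle.load(open("pics/w5.pkl","rb"))
p,Rm=pose()
for uv,z in [((323.5,215),.102),((323.5,212),.095)]:
    P=back(ci,uv,z)[0]; print(P, "tool",Rm.T@(P-p))
E
```

```text
[0.52090569 0.30587181 0.102     ] tool [0.00073849 0.00157954 0.22787711]
[0.52123103 0.30586147 0.095     ] tool [0.00042022 0.00162372 0.23487731]
```

View pics/w5a.png

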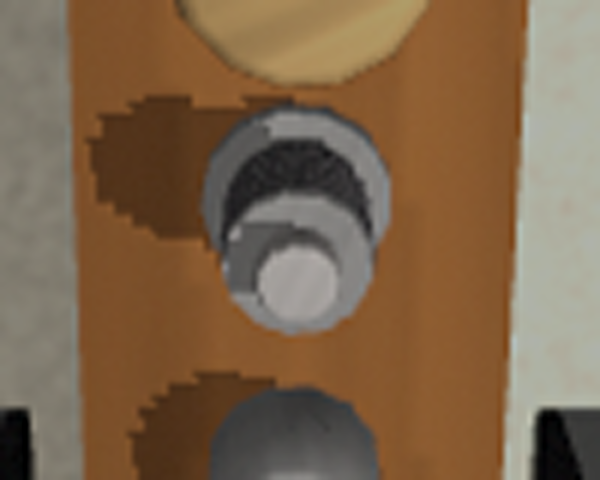

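jog_arm --commands '[{"tx": 0.0, "ty": 0.002, "tz": 0.03, "rx": 0.0, "ry": 0.0, "rz": 0.0, "grip": 0.1}, {"tx": 0.0, "ty": 0.0, "tz": 0.03, "rx": 0.0, "ry": 0.0, "rz": 0.0, "grip": 0.1}, {"tx": 0.0, "ty": 0.0, "tz": 0.015, "rx": 0.0, "ry": 0.0, "rz": 0.0, "grip": 0.1}, {"tx": 0.0, "ty": 0.0, "tz": 0.006, "rx": 0.0, "ry": 0.0, "rz": 0.0, "grip": 0.1}, {"tx": 0.0, "ty": 0.0, "tz": 0.0, "rx": 0.0, "ry": 0.0, "rz": 0.0, "grip": 0.1}]'

```text
time_s: 5.85
tool_pos: [0.5215, 0.307, 0.2484]
tool_rot: [-180.0, -0.0, 171.4]
contact_force: [0.1, 0.2, 0.1]
finger_gap: 0.0469
```

```bash
python3 snap.py w6
```

```text
5.9 [0.52171529 0.30739287 0.24926185] [1.79976184e+02 4.07669806e-02 1.71423989e+02] 0.04674060834165484 [-0.99107343 -0.21916932 -0.41275097]
```

View pics/w6.png

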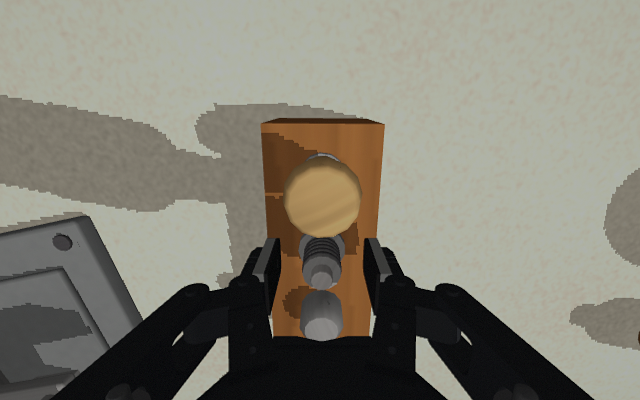

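jog_arm --commands '[{"tx": 0.0, "ty": 0.0, "tz": 0.002, "rx": 0.0, "ry": 0.0, "rz": 0.0, "grip": 0.1}, {"tx": 0.0, "ty": 0.0, "tz": 0.0, "rx": 0.0, "ry": 0.0, "rz": 0.0, "grip": -1.0}, {"tx": 0.0, "ty": 0.0, "tz": 0.0, "rx": 0.0, "ry": 0.0, "rz": 0.0, "grip": -1.0}, {"tx": 0.0, "ty": 0.0, "tz": 0.0, "rx": 0.0, "ry": 0.0, "rz": 0.0, "grip": -1.0}, {"tx": 0.0, "ty": 0.0, "tz": 0.0, "rx": 0.0, "ry": 0.0, "rz": 0.0, "grip": -1.0}]' --newtons 40

```text
time_s: 6.4
tool_pos: [0.5213, 0.3079, 0.2475]
tool_rot: [180.0, 0.1, 171.5]
contact_force: [-1.0, -0.0, 6.6]
finger_gap: 0.0181
```

jog_arm --commands '[{"tx": 0.0, "ty": 0.0, "tz": -0.003, "rx": 0.0, "ry": 0.0, "rz": 0.0, "grip": -1.0}, {"tx": 0.0, "ty": 0.0, "tz": -0.01, "rx": 0.0, "ry": 0.0, "rz": 0.0, "grip": -1.0}, {"tx": 0.0, "ty": 0.0, "tz": -0.02, "rx": 0.0, "ry": 0.0, "rz": 0.0, "grip": -1.0}, {"tx": 0.0, "ty": 0.0, "tz": -0.02, "rx": 0.0, "ry": 0.0, "rz": 0.0, "grip": -1.0}, {"tx": 0.0, "ty": 0.0, "tz": 0.0, "rx": 0.0, "ry": 0.0, "rz": 0.0, "grip": -1.0}]'

```text
time_s: 6.9
tool_pos: [0.5221, 0.3083, 0.3026]
tool_rot: [179.8, 0.2, 171.5]
contact_force: [0.6, 0.2, -1.1]
finger_gap: 0.0185
```

```bash
python3 snap.py w7
```

```text
6.95 [0.52155942 0.30798854 0.3010693 ] [1.79885991e+02 1.27481086e-01 1.71472738e+02] 0.018287658712766768 [ 0.01106562 -0.33946702 -1.73386584]
```

View pics/w7.png

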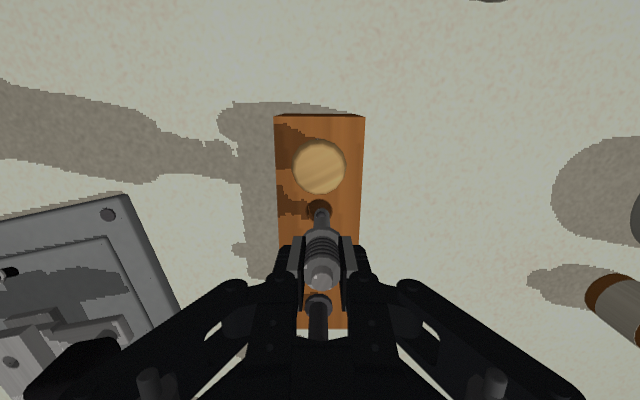

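jog_arm --commands '[{"tx": 0.0, "ty": 0.0, "tz": -0.03, "rx": 0.0, "ry": 0.0, "rz": 0.0, "grip": -1.0}, {"tx": 0.0, "ty": 0.0, "tz": -0.04, "rx": 0.0, "ry": 0.0, "rz": 0.0, "grip": -1.0}, {"tx": 0.0, "ty": 0.0, "tz": -0.02, "rx": 0.0, "ry": 0.0, "rz": 0.0, "grip": -1.0}, {"tx": 0.0, "ty": 0.0, "tz": 0.0, "rx": 0.0, "ry": 0.0, "rz": 0.0, "grip": -1.0}]'

```text
time_s: 7.35
tool_pos: [0.5218, 0.3081, 0.3919]
tool_rot: [179.8, 0.2, 171.5]
contact_force: [-0.3, 0.4, -1.5]
finger_gap: 0.0183
```

```bash
python3 plan.py 0.603 0.04 0.385 183.6 0.042;
```

```text
n 7 rotvec tot [ 0.003  0.004 -0.212] dist [ 0.0812 -0.2681 -0.0069]
{"tx":-0.0171,"ty":-0.0362,"tz":0.0009,"rx":0.000,"ry":0.001,"rz":-0.030}
{"tx":-0.0160,"ty":-0.0367,"tz":0.0009,"rx":0.000,"ry":0.001,"rz":-0.030}
{"tx":-0.0149,"ty":-0.0371,"tz":0.0009,"rx":0.000,"ry":0.001,"rz":-0.030}
{"tx":-0.0138,"ty":-0.0376,"tz":0.0010,"rx":0.000,"ry":0.001,"rz":-0.030}
{"tx":-0.0127,"ty":-0.0380,"tz":0.0010,"rx":0.000,"ry":0.001,"rz":-0.030}
{"tx":-0.0115,"ty":-0.0383,"tz":0.0010,"rx":0.000,"ry":0.001,"rz":-0.030}
{"tx":-0.0103,"ty":-0.0387,"tz":0.0010,"rx":0.000,"ry":0.001,"rz":-0.030}
```

jog_arm --commands '[{"tx": -0.017, "ty": -0.036, "tz": 0.001, "rx": 0.0, "ry": 0.0, "rz": -0.03, "grip": -1.0}, {"tx": -0.016, "ty": -0.037, "tz": 0.001, "rx": 0.0, "ry": 0.0, "rz": -0.03, "grip": -1.0}, {"tx": -0.015, "ty": -0.037, "tz": 0.001, "rx": 0.0, "ry": 0.0, "rz": -0.03, "grip": -1.0}, {"tx": -0.014, "ty": -0.038, "tz": 0.001, "rx": 0.0, "ry": 0.0, "rz": -0.03, "grip": -1.0}, {"tx": -0.013, "ty": -0.038, "tz": 0.001, "rx": 0.0, "ry": 0.0, "rz": -0.03, "grip": -1.0}]'

```text
time_s: 7.85
tool_pos: [0.5789, 0.114, 0.3823]
tool_rot: [-180.0, -0.2, -179.8]
contact_force: [0.0, 0.6, -2.3]
finger_gap: 0.0186
```

jog_arm --commands '[{"tx": -0.0115, "ty": -0.0385, "tz": 0.001, "rx": 0.003, "ry": 0.004, "rz": -0.03, "grip": -1.0}, {"tx": -0.01, "ty": -0.0385, "tz": 0.001, "rx": 0.0, "ry": 0.0, "rz": -0.03, "grip": -1.0}, {"tx": 0.0, "ty": 0.0, "tz": 0.0, "rx": 0.0, "ry": 0.0, "rz": 0.0, "grip": -1.0}, {"tx": 0.0, "ty": 0.0, "tz": 0.0, "rx": 0.0, "ry": 0.0, "rz": 0.0, "grip": -1.0}]'

```text
time_s: 8.25
tool_pos: [0.6017, 0.0376, 0.3805]
tool_rot: [-179.8, -0.5, -176.7]
contact_force: [-0.2, 1.3, -1.9]
finger_gap: 0.0184
```

```bash
python3 snap.py w8; python3 -c "
from h import *
crop('pics/w8.png','pics/w8a.png',260,130,380,290,3.7)"
```

```text
8.3 [0.60151854 0.03945252 0.38093349] [-179.89849692   -0.42963895 -176.50833338] 0.018490289348990177 [-0.7350505   0.61384172 -1.28448584]
```

View pics/w8.png

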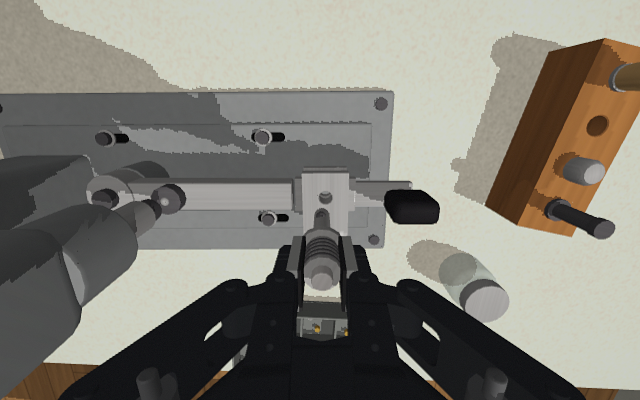

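View pics/w8a.png

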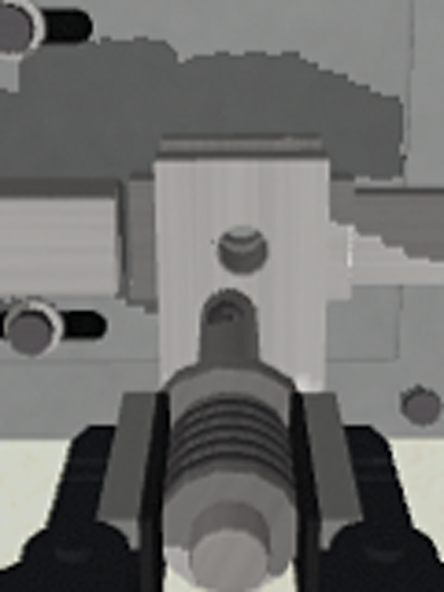

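```bash
python3 - <<'E'
from h import *
import pickle
ci=pickle.load(open("pics/w8.pkl","rb"))
p,Rm=pose(); 
cR=rot(ci['rotation']); o=Rm.T@(ci['origin']-p); K=ci['K']
def bt(uv,zt):
    u,v=uv; d=np.array([(u-K[0,2])/K[0,0],-(v-K[1,2])/K[1,1],-1]); d=Rm.T@cR@d
    return (o+d*(zt-o[2])/d[2]).round(4)
f=lambda p:np.array(p,float)/3.7+[260,130]-.35
print("nose disc",bt(f((227,311)),.2375)); print("button",bt(f((230,556)),.145)); print("collar centre",bt(f((231,420)),.1765))
h=back(ci,f((243,249)),.099)[0]; print("hole",h,"tool",Rm.T@(h-p))
print("rotvec to 183.6",R.from_matrix(Rm.T@rot([180,0,183.5])).as_rotvec())
print(state()['tool_pos'],state()['tool_rot'])
print("nose axis edges tool0", proj(ci,p+Rm@np.array([0,0,.2375])), f((227,311)))
E
```

```text
nose disc [-0.0023 -0.0028  0.2375]
button [ 0.001  -0.0021  0.145 ]
collar centre [ 0.0038 -0.002   0.1765]
hole [0.60245562 0.04012234 0.099     ] tool [-0.0030902   0.00111094  0.28191672]
rotvec to 183.6 [-0.00177101 -0.00749874 -0.0001388 ]
[0.60151854 0.03945252 0.38093349] [-179.89849692   -0.42963895 -176.50833338]
nose axis edges tool0 [[324.56744527 210.98813017]] [321.00135135 213.70405405]
```

```bash
cat >> h.py <<'E'
CO=np.array([0.08038723,-0.00060445,0.03146024]); CR=np.array([[0,.95,.312],[1,0,0],[0,.312,-.95]])
u_,_,v_=np.linalg.svd(CR); CR=u_@v_
K_=np.array([[277.526,0,321.605],[0,277.526,195.252],[0,0,1]])
def bt(uv,zt):
    u,v=uv; d=CR@np.array([(u-K_[0,2])/K_[0,0],-(v-K_[1,2])/K_[1,1],-1]); return CO+d*(zt-CO[2])/d[2]
def tcp_of(ci):  # TCP pose from camera pose
    Rm=rot(ci['rotation'])@CR.T; return ci['origin']-Rm@CO, Rm
E
python3 - <<'E'
from h import *
import pickle
ci=pickle.load(open("pics/w8.pkl","rb"))
p,Rm=tcp_of(ci); print(p,R.from_matrix(Rm).as_euler('xyz',degrees=True))
f=lambda p:np.array(p,float)/3.7+[260,130]-.35
print("nose disc",bt(f((227,311)),.2375)); print("button",bt(f((230,556)),.145))
h=back(ci,f((243,249)),.099)[0]; print("hole",h,"tool",Rm.T@(h-p))
ci=imaging.camera_info("wrist");p,Rm=tcp_of(ci);print(p)
s=state();print(s['tool_pos'],s['tool_rot'])
E
```

```text
[0.60144287 0.03805081 0.3805466 ] [-179.81204071   -0.46776142 -176.5775888 ]
nose disc [-0.00279605 -0.00108669  0.2375    ]
button [ 0.00045007 -0.00050531  0.145     ]
hole [0.60245562 0.04012234 0.099     ] tool [-0.00343309  0.00293092  0.28151986]
[0.60129821 0.0398631  0.38091324]
[0.60151854 0.03945252 0.38093349] [-179.89849692   -0.42963895 -176.50833338]
```

jog_arm --commands '[{"tx": 0.0, "ty": 0.002, "tz": 0.015, "rx": -0.002, "ry": -0.0075, "rz": 0.0, "grip": -1.0}, {"tx": 0.0, "ty": 0.0, "tz": 0.012, "rx": 0.0, "ry": 0.0, "rz": 0.0, "grip": -1.0}, {"tx": 0.0, "ty": 0.0, "tz": 0.005, "rx": 0.0, "ry": 0.0, "rz": 0.0, "grip": -1.0}, {"tx": 0.0, "ty": 0.0, "tz": 0.0, "rx": 0.0, "ry": 0.0, "rz": 0.0, "grip": -1.0}, {"tx": 0.0, "ty": 0.0, "tz": 0.0, "rx": 0.0, "ry": 0.0, "rz": 0.0, "grip": -1.0}]'

```text
time_s: 8.8
tool_pos: [0.6021, 0.0413, 0.3508]
tool_rot: [-180.0, 0.2, -176.5]
contact_force: [-0.1, -0.4, -0.9]
finger_gap: 0.0182
```

jog_arm --commands '[{"tx": 0.0, "ty": 0.0, "tz": 0.0, "rx": 0.0, "ry": 0.0, "rz": 0.0, "grip": -1.0}, {"tx": 0.0, "ty": 0.0, "tz": 0.0, "rx": 0.0, "ry": 0.0, "rz": 0.0, "grip": -1.0}, {"tx": 0.0, "ty": 0.0, "tz": 0.0, "rx": 0.0, "ry": 0.0, "rz": 0.0, "grip": -1.0}]'

```text
time_s: 9.1
tool_pos: [0.6021, 0.0409, 0.3512]
tool_rot: [-180.0, 0.2, -176.5]
contact_force: [0.1, 1.1, -0.2]
finger_gap: 0.0186
```

```bash
python3 snap.py w9; python3 -c "
from h import *
crop('pics/w9.png','pics/w9a.png',270,150,370,300,4)"
```

```text
9.15 [0.60210693 0.04088228 0.35111278] [-179.95488147    0.22888548 -176.50143972] 0.018403642432795554 [-0.07026958  0.49995384 -0.16141147]
```

View pics/w9a.png

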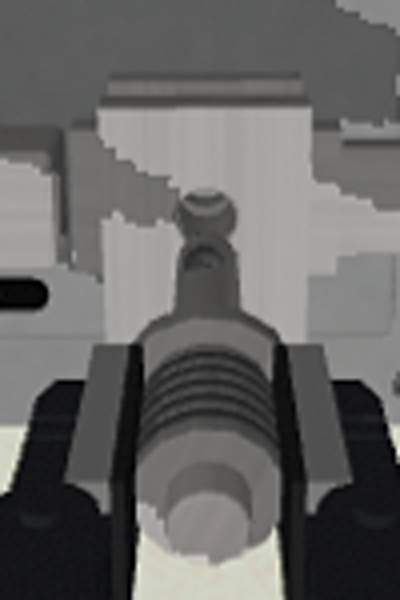

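```bash
python3 - <<'E'
from h import *
import pickle
ci=pickle.load(open("pics/w9.pkl","rb"))
p,Rm=tcp_of(ci); print(p,R.from_matrix(Rm).as_euler('xyz',degrees=True))
f=lambda p:np.array(p,float)/4+[270,150]-.35
def pj(P): 
    q=CR.T@(np.array(P)-CO); return np.array([K_[0,0]*q[0]/-q[2]+K_[0,2], K_[1,1]*q[1]/q[2]+K_[1,2]])
print("nose tip outline obs",f((208,232)))
for P in [(.004,0,.2375),(.006,0,.2315)]: print(pj(P))
print("shank sides obs at rows", f((178,262)),f((240,262)))
print("button obs",f((207,523)),pj((0,0,.145)), "bt",bt(f((207,523)),.145))
print("ball?",f((204,256)), "bt at z .2175 (20 above nose)",bt(f((204,256)),.2175))
h=back(ci,f((206,216)),.099)[0]; print("hole",h,"tool",Rm.T@(h-p))
E
```

```text
[0.60190241 0.04131425 0.35115787] [-179.9283856     0.22099228 -176.40795355]
nose tip outline obs [321.65 207.65]
[322.36893431 205.72187432]
[322.3915894 205.9959268]
shank sides obs at rows [314.15 215.15] [329.65 215.15]
button obs [321.4 280.4] [322.86671941 280.72340791] bt [ 0.00018135 -0.00070262  0.145     ]
ball? [320.65 213.65] bt at z .2175 (20 above nose) [ 0.00532039 -0.00129327  0.2175    ]
hole [0.60252355 0.04004608 0.099     ] tool [ 0.00043212 -0.00098942  0.25215951]
```

jog_arm --commands '[{"tx": -0.001, "ty": -0.0005, "tz": 0.0, "rx": 0.0, "ry": 0.012, "rz": 0.0, "grip": -1.0}, {"tx": 0.0, "ty": 0.0, "tz": 0.004, "rx": 0.0, "ry": 0.0, "rz": 0.0, "grip": -1.0}, {"tx": 0.0, "ty": 0.0, "tz": 0.003, "rx": 0.0, "ry": 0.0, "rz": 0.0, "grip": -1.0}, {"tx": 0.0, "ty": 0.0, "tz": 0.0, "rx": 0.0, "ry": 0.0, "rz": 0.0, "grip": -1.0}, {"tx": 0.0, "ty": 0.0, "tz": 0.0, "rx": 0.0, "ry": 0.0, "rz": 0.0, "grip": -1.0}]'

```text
time_s: 9.65
tool_pos: [0.6029, 0.0405, 0.3435]
tool_rot: [-180.0, -0.5, -176.5]
contact_force: [0.1, -0.9, -0.9]
finger_gap: 0.0182
```

```bash
python3 snap.py w10; python3 -c "
from h import *
crop('pics/w10.png','pics/w10a.png',270,150,370,300,4)"
```

```text
9.7 [0.60300153 0.04053318 0.34366666] [-179.95708658   -0.50516976 -176.49388429] 0.018319363427540765 [-0.49946117  0.554313   -2.48794699]
```

View pics/w10a.png

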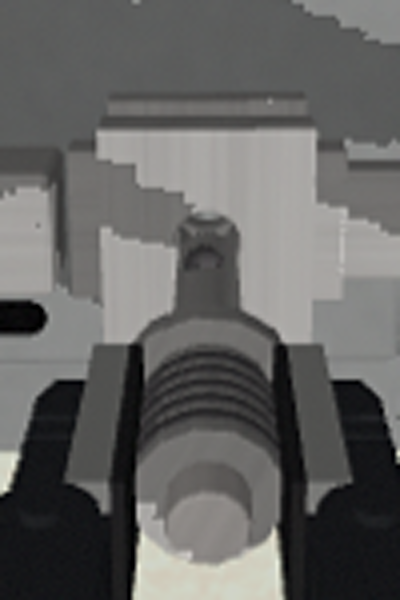

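```bash
python3 - <<'E'
from h import *
import pickle
ci=pickle.load(open("pics/w10.pkl","rb"))
p,Rm=tcp_of(ci)
f=lambda p:np.array(p,float)/4+[270,150]-.35
n=p+Rm@[-.0016,-.0007,.2375]; print("nose",n)
h=np.array([.6025,.04005,.099]); print("hole px crop",(proj(ci,h)[0]+.35-[270,150])*4,"edges x-",(proj(ci,h+[-.0065,0,0])[0]+.35-[270,150])*4)
E
```

```text
nose [0.60213436 0.03988352 0.10597291]
hole px crop [208.09647444 240.07592338] edges x- [210.10248596 210.22932868]
```

jog_arm --commands '[{"tx": 0.0, "ty": 0.0, "tz": 0.003, "rx": 0.0, "ry": 0.0, "rz": 0.0, "grip": -1.0}, {"tx": 0.0, "ty": 0.0, "tz": 0.003, "rx": 0.0, "ry": 0.0, "rz": 0.0, "grip": -1.0}, {"tx": 0.0, "ty": 0.0, "tz": 0.002, "rx": 0.0, "ry": 0.0, "rz": 0.0, "grip": -1.0}]'

```text
time_s: 10.0
tool_pos: [0.6028, 0.0405, 0.3354]
tool_rot: [-180.0, -0.5, -176.5]
contact_force: [-0.2, 0.7, -1.1]
finger_gap: 0.0185
```

jog_arm --commands '[{"tx": 0.0, "ty": 0.0, "tz": 0.002, "rx": 0.0, "ry": 0.0, "rz": 0.0, "grip": -1.0}, {"tx": 0.0, "ty": 0.0, "tz": 0.001, "rx": 0.0, "ry": 0.0, "rz": 0.0, "grip": -1.0}]'

```text
time_s: 10.2
tool_pos: [0.6028, 0.0405, 0.3324]
tool_rot: [-180.0, -0.5, -176.5]
contact_force: [-0.4, -0.3, -1.3]
finger_gap: 0.0185
```

jog_arm --commands '[{"tx": 0.0, "ty": 0.0, "tz": 0.002, "rx": 0.0, "ry": 0.0, "rz": 0.0, "grip": -1.0}, {"tx": 0.0, "ty": 0.0, "tz": 0.002, "rx": 0.0, "ry": 0.0, "rz": 0.0, "grip": -1.0}, {"tx": 0.0, "ty": 0.0, "tz": 0.001, "rx": 0.0, "ry": 0.0, "rz": 0.0, "grip": -1.0}]'

```text
time_s: 10.5
tool_pos: [0.6029, 0.0405, 0.3276]
tool_rot: [-180.0, -0.5, -176.5]
contact_force: [0.4, -0.1, -1.7]
finger_gap: 0.0184
```

jog_arm --commands '[{"tx": 0.0, "ty": 0.0, "tz": 0.002, "rx": 0.0, "ry": 0.0, "rz": 0.0, "grip": -1.0}, {"tx": 0.0, "ty": 0.0, "tz": 0.002, "rx": 0.0, "ry": 0.0, "rz": 0.0, "grip": -1.0}]'

```text
time_s: 10.7
tool_pos: [0.6029, 0.0404, 0.3237]
tool_rot: [-180.0, -0.5, -176.5]
contact_force: [-0.1, 0.6, -2.3]
finger_gap: 0.0181
```

jog_arm --commands '[{"tx": 0.0, "ty": 0.0, "tz": 0.0015, "rx": 0.0, "ry": 0.0, "rz": 0.0, "grip": -1.0}, {"tx": 0.0, "ty": 0.0, "tz": 0.001, "rx": 0.0, "ry": 0.0, "rz": 0.0, "grip": -1.0}]'

```text
time_s: 10.9
tool_pos: [0.6029, 0.0404, 0.3211]
tool_rot: [-180.0, -0.5, -176.5]
contact_force: [1.1, 0.3, -0.7]
finger_gap: 0.0187
```

jog_arm --commands '[{"tx": 0.0, "ty": 0.0, "tz": 0.001, "rx": 0.0, "ry": 0.0, "rz": 0.0, "grip": -1.0}, {"tx": 0.0, "ty": 0.0, "tz": 0.001, "rx": 0.0, "ry": 0.0, "rz": 0.0, "grip": -1.0}]'

```text
time_s: 11.1
tool_pos: [0.603, 0.0405, 0.3193]
tool_rot: [-180.0, -0.5, -176.5]
contact_force: [0.6, -0.3, -1.6]
finger_gap: 0.0184
```

jog_arm --commands '[{"tx": 0.0, "ty": 0.0, "tz": 0.001, "rx": 0.0, "ry": 0.0, "rz": 0.0, "grip": -1.0}]'

```text
time_s: 11.2
tool_pos: [0.6032, 0.0405, 0.3189]
tool_rot: [-180.0, -0.4, -176.5]
contact_force: [0.1, -0.1, 7.6]
finger_gap: 0.0182
```

```bash
python3 snap.py w11; python3 -c "
from h import *
crop('pics/w11.png','pics/w11a.png',250,150,390,300,4)"
```

```text
11.25 [0.60319485 0.04047996 0.31896076] [-179.95562978   -0.40548862 -176.49764602] 0.01846993826262936 [-0.36563473  0.29490351  3.09408159]
```

View pics/w11a.png

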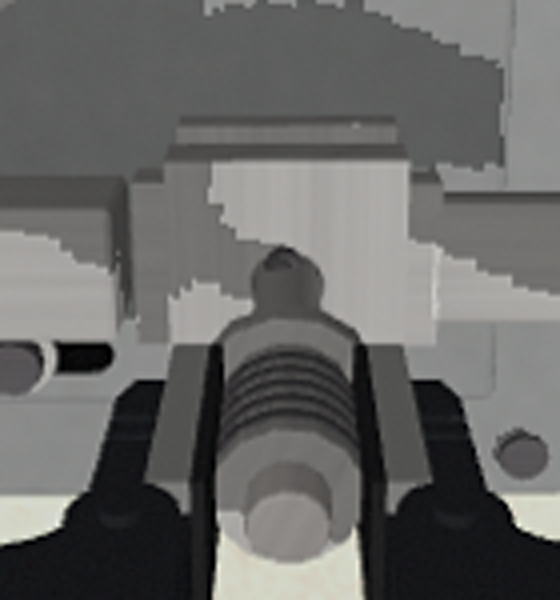

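jog_arm --commands '[{"tx": 0.0, "ty": 0.0, "tz": -0.0005, "rx": 0.0, "ry": 0.0, "rz": 0.0, "grip": -0.4}, {"tx": 0.0, "ty": 0.0, "tz": 0.0, "rx": 0.0, "ry": 0.0, "rz": 0.0, "grip": -0.2}, {"tx": 0.0, "ty": 0.0, "tz": 0.0, "rx": 0.0, "ry": 0.0, "rz": 0.0, "grip": 0.1}, {"tx": 0.0, "ty": 0.0, "tz": 0.0, "rx": 0.0, "ry": 0.0, "rz": 0.0, "grip": 0.1}, {"tx": 0.0, "ty": 0.0, "tz": 0.0, "rx": 0.0, "ry": 0.0, "rz": 0.0, "grip": 0.1}]'

```text
time_s: 11.75
tool_pos: [0.6027, 0.0405, 0.3187]
tool_rot: [-180.0, -0.5, -176.5]
contact_force: [-0.0, -0.1, -0.2]
finger_gap: 0.0471
```

```bash
python3 snap.py w12; python3 -c "
from h import *
crop('pics/w12.png','pics/w12a.png',250,150,390,300,4)"
```

```text
11.8 [0.60273012 0.04049065 0.31867588] [-179.95496504   -0.51112338 -176.49231605] 0.04689662631105496 [-0.18923749  0.10983221 -0.39981422]
```

View pics/w12a.png

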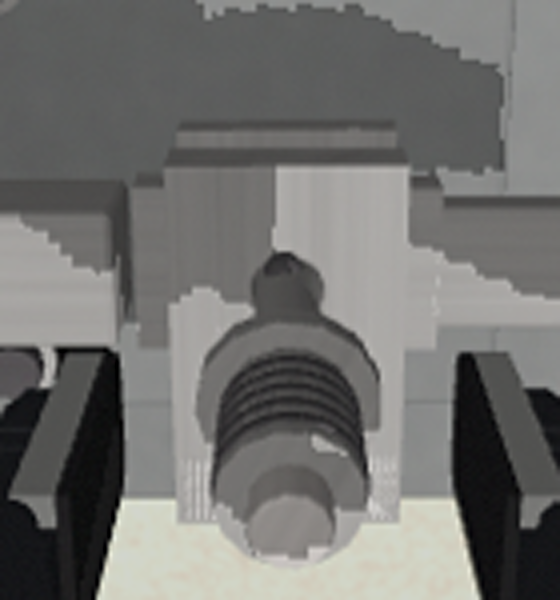

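```bash
python3 - <<'E'
from h import *
import pickle
ci=pickle.load(open("pics/w12.pkl","rb"))
p,Rm=tcp_of(ci)
f=lambda p:np.array(p,float)/4+[250,150]-.35
for z in (.1735,):
  P=back(ci,f((290,526)),z)[0]; print(P, Rm.T@(P-p))
E
```

```text
[0.6015323  0.04030329 0.1735    ] [-0.00033588 -0.00034307  0.14513606]
```

jog_arm --commands '[{"tx": 0.0, "ty": 0.0, "tz": -0.02, "rx": 0.0, "ry": 0.0, "rz": 0.0, "grip": 0.1}, {"tx": 0.0, "ty": 0.0, "tz": -0.025, "rx": 0.0, "ry": 0.0, "rz": 0.0, "grip": 0.1}, {"tx": 0.0, "ty": 0.0, "tz": -0.015, "rx": 0.0, "ry": -0.009, "rz": 0.0, "grip": 0.1}, {"tx": 0.0, "ty": 0.0, "tz": 0.0, "rx": 0.0, "ry": 0.0, "rz": 0.0, "grip": 0.1}, {"tx": 0.0, "ty": 0.0, "tz": 0.0, "rx": 0.0, "ry": 0.0, "rz": 0.0, "grip": 0.1}]'

```text
time_s: 12.3
tool_pos: [0.603, 0.0405, 0.3785]
tool_rot: [-180.0, 0.0, -176.5]
contact_force: [0.2, -0.1, -0.3]
finger_gap: 0.0466
```

```bash
python3 snap.py w13; python3 -c "
from h import *
crop('pics/w13.png','pics/w13a.png',250,150,390,300,4)"
```

```text
12.35 [0.60282379 0.04049502 0.37784265] [-1.79950224e+02 -7.58264140e-02 -1.76492070e+02] 0.04706809573265201 [-0.49417298  0.35802972 -0.30149567]
```

View pics/w13a.png

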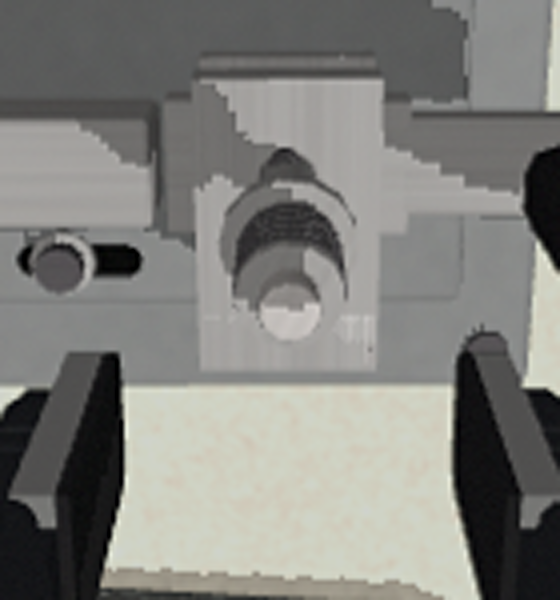

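```bash
python3 - <<'E'
from h import *
import pickle
ci=pickle.load(open("pics/w13.pkl","rb"))
p,Rm=tcp_of(ci); print(p)
f=lambda p:np.array(p,float)/4+[250,150]-.35
P=back(ci,f((290,308)),.1735)[0]; print(P, Rm.T@(P-p), state()['tool_pos'])
E
```

```text
[0.60278121 0.04094581 0.37844082]
[0.60195182 0.04039702 0.1735    ] [ 0.00082963 -0.00023227  0.20494143] [0.60282379 0.04049502 0.37784265]
```

jog_arm --commands '[{"tx": 0.0005, "ty": 0.0, "tz": 0.0, "rx": 0.0, "ry": 0.0, "rz": 0.0, "grip": -1.0}, {"tx": 0.0, "ty": 0.0, "tz": 0.0, "rx": 0.0, "ry": 0.0, "rz": 0.0, "grip": -1.0}, {"tx": 0.0, "ty": 0.0, "tz": 0.006, "rx": 0.0, "ry": 0.0, "rz": 0.0, "grip": -1.0}, {"tx": 0.0, "ty": 0.0, "tz": 0.01, "rx": 0.0, "ry": 0.0, "rz": 0.0, "grip": -1.0}, {"tx": 0.0, "ty": 0.0, "tz": 0.007, "rx": 0.0, "ry": 0.0, "rz": 0.0, "grip": -1.0}]'

```text
time_s: 12.85
tool_pos: [0.6025, 0.0405, 0.3543]
tool_rot: [-180.0, -0.1, -176.5]
contact_force: [0.1, -0.5, 1.0]
finger_gap: -0.0002
```

jog_arm --commands '[{"tx": 0.0, "ty": 0.0, "tz": 0.002, "rx": 0.0, "ry": 0.0, "rz": 0.0, "grip": -1.0}, {"tx": 0.0, "ty": 0.0, "tz": 0.002, "rx": 0.0, "ry": 0.0, "rz": 0.0, "grip": -1.0}]'

```text
time_s: 13.05
tool_pos: [0.6028, 0.0405, 0.3512]
tool_rot: [-180.0, -0.0, -176.5]
contact_force: [0.3, -0.6, -0.8]
finger_gap: -0.0002
```

```bash
python3 snap.py w14; python3 -c "
from h import *
crop('pics/w14.png','pics/w14a.png',250,150,390,300,4)"
```

```text
13.1 [0.60276168 0.040503   0.35118454] [-1.79953448e+02 -1.77283380e-02 -1.76492556e+02] -5.077171356002009e-05 [-0.12762129  0.26505017  0.17596271]
```

View pics/w14a.png

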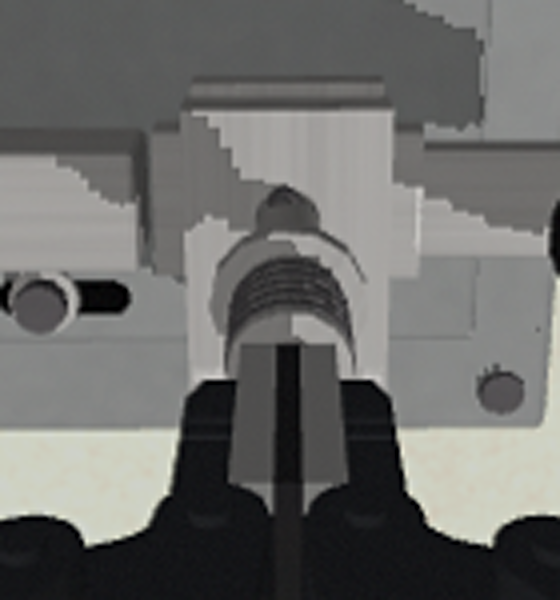

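jog_arm --commands '[{"tx": 0.0, "ty": 0.0, "tz": 0.002, "rx": 0.0, "ry": 0.0, "rz": 0.0, "grip": -1.0}, {"tx": 0.0, "ty": 0.0, "tz": 0.002, "rx": 0.0, "ry": 0.0, "rz": 0.0, "grip": -1.0}]'

```text
time_s: 13.3
tool_pos: [0.6029, 0.0405, 0.3479]
tool_rot: [-180.0, 0.1, -176.5]
contact_force: [0.2, -0.1, -0.8]
finger_gap: 0.0
```

jog_arm --commands '[{"tx": 0.0, "ty": 0.0, "tz": 0.001, "rx": 0.0, "ry": 0.0, "rz": 0.0, "grip": -1.0}, {"tx": 0.0, "ty": 0.0, "tz": 0.001, "rx": 0.0, "ry": 0.0, "rz": 0.0, "grip": -1.0}]'

```text
time_s: 13.5
tool_pos: [0.6032, 0.0405, 0.3464]
tool_rot: [-180.0, 0.1, -176.5]
contact_force: [0.5, -0.0, 4.8]
finger_gap: 0.0
```

jog_arm --commands '[{"tx": 0.0, "ty": 0.0, "tz": 0.001, "rx": 0.0, "ry": 0.0, "rz": 0.0, "grip": -1.0}, {"tx": 0.0, "ty": 0.0, "tz": 0.001, "rx": 0.0, "ry": 0.0, "rz": 0.0, "grip": -1.0}]'

```text
time_s: 13.7
tool_pos: [0.6033, 0.0405, 0.3448]
tool_rot: [-180.0, 0.2, -176.5]
contact_force: [0.5, 0.6, 6.3]
finger_gap: -0.0001
```

jog_arm --commands '[{"tx": 0.0, "ty": 0.0, "tz": 0.001, "rx": 0.0, "ry": 0.0, "rz": 0.0, "grip": -1.0}, {"tx": 0.0, "ty": 0.0, "tz": 0.001, "rx": 0.0, "ry": 0.0, "rz": 0.0, "grip": -1.0}]'

```text
time_s: 13.9
tool_pos: [0.6033, 0.0405, 0.3429]
tool_rot: [-180.0, 0.2, -176.5]
contact_force: [-0.2, -0.6, 1.2]
finger_gap: -0.0001
```

jog_arm --commands '[{"tx": 0.0, "ty": 0.0, "tz": 0.001, "rx": 0.0, "ry": 0.0, "rz": 0.0, "grip": -1.0}, {"tx": 0.0, "ty": 0.0, "tz": 0.001, "rx": 0.0, "ry": 0.0, "rz": 0.0, "grip": -1.0}]'

```text
time_s: 14.1
tool_pos: [0.6026, 0.0405, 0.3395]
tool_rot: [-180.0, -0.0, -176.5]
contact_force: [-0.6, 0.9, 0.2]
finger_gap: -0.0003
```

jog_arm --commands '[{"tx": 0.0, "ty": 0.0, "tz": 0.001, "rx": 0.0, "ry": 0.0, "rz": 0.0, "grip": -1.0}, {"tx": 0.0, "ty": 0.0, "tz": 0.001, "rx": 0.0, "ry": 0.0, "rz": 0.0, "grip": -1.0}]'

```text
time_s: 14.3
tool_pos: [0.6027, 0.0405, 0.3374]
tool_rot: [-180.0, -0.0, -176.5]
contact_force: [-0.2, -0.3, -0.2]
finger_gap: -0.0001
```

```bash
python3 snap.py w15; python3 -c "
from h import *
crop('pics/w15.png','pics/w15a.png',250,150,390,300,4)"; python3 snap.py s15 side;python3 -c "
from h import *
crop('pics/s15.png','pics/s15a.png',270,160,370,240,6)"
```

```text
14.35 [0.60268445 0.04047889 0.33727808] [-1.79952460e+02 -2.30612148e-02 -1.76492668e+02] -9.521617891485803e-05 [0.34929061 0.38766124 0.70257386]
14.4 [0.60272115 0.04047574 0.33741798] [-1.79952789e+02 -1.62939580e-02 -1.76494509e+02] 0.00025738152508288336 [-0.75627327 -0.5698688   0.06150081]
```

View pics/w15a.png

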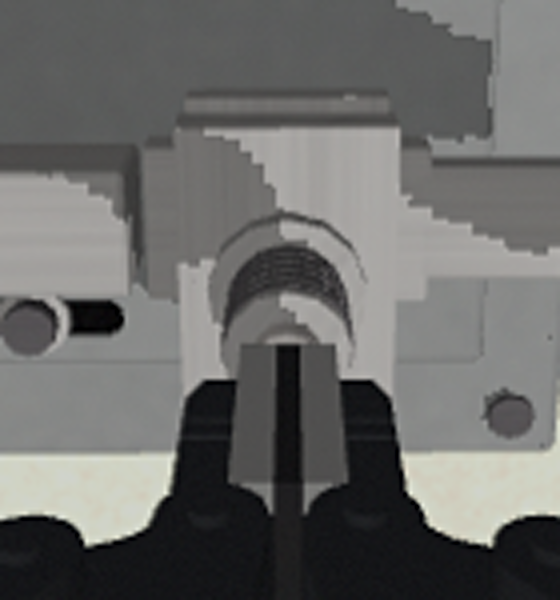

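View pics/s15a.png

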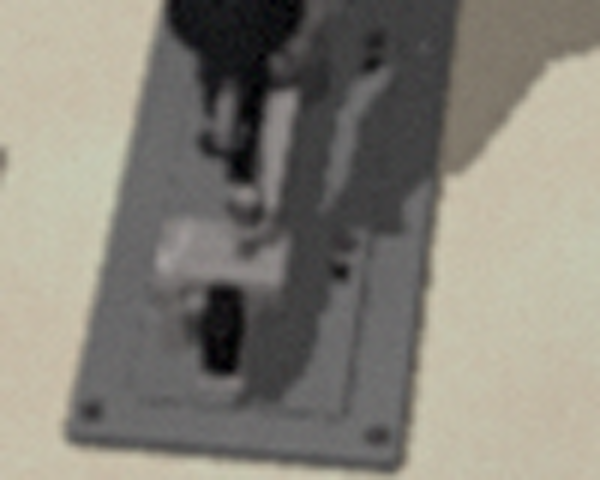

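jog_arm --commands '[{"tx": 0.0, "ty": 0.0, "tz": 0.002, "rx": 0.0, "ry": 0.0, "rz": 0.0, "grip": -1.0}, {"tx": 0.0, "ty": 0.0, "tz": 0.002, "rx": 0.0, "ry": 0.0, "rz": 0.0, "grip": -1.0}]'

```text
time_s: 14.6
tool_pos: [0.6028, 0.0405, 0.3336]
tool_rot: [-180.0, 0.0, -176.5]
contact_force: [-0.2, -0.2, -0.8]
finger_gap: -0.0
```

jog_arm --commands '[{"tx": 0.0, "ty": 0.0, "tz": 0.0015, "rx": 0.0, "ry": 0.0, "rz": 0.0, "grip": -1.0}, {"tx": 0.0, "ty": 0.0, "tz": 0.0015, "rx": 0.0, "ry": 0.0, "rz": 0.0, "grip": -1.0}]'

```text
time_s: 14.8
tool_pos: [0.603, 0.0405, 0.3308]
tool_rot: [-180.0, 0.1, -176.5]
contact_force: [0.3, -0.8, 4.3]
finger_gap: 0.0002
```

jog_arm --commands '[{"tx": 0.0, "ty": 0.0, "tz": 0.0015, "rx": 0.0, "ry": 0.0, "rz": 0.0, "grip": -1.0}, {"tx": 0.0, "ty": 0.0, "tz": 0.0015, "rx": 0.0, "ry": 0.0, "rz": 0.0, "grip": -1.0}]'

```text
time_s: 15.0
tool_pos: [0.6034, 0.0405, 0.3284]
tool_rot: [-180.0, 0.1, -176.5]
contact_force: [-0.2, 0.7, -0.1]
finger_gap: 0.0001
```

jog_arm --commands '[{"tx": 0.0, "ty": 0.0, "tz": 0.0015, "rx": 0.0, "ry": 0.0, "rz": 0.0, "grip": -1.0}, {"tx": 0.0, "ty": 0.0, "tz": 0.0015, "rx": 0.0, "ry": 0.0, "rz": 0.0, "grip": -1.0}]'

```text
time_s: 15.2
tool_pos: [0.6026, 0.0405, 0.3243]
tool_rot: [-180.0, -0.0, -176.5]
contact_force: [-0.3, -0.2, 0.0]
finger_gap: -0.0001
```

jog_arm --commands '[{"tx": 0.0, "ty": 0.0, "tz": 0.0015, "rx": 0.0, "ry": 0.0, "rz": 0.0, "grip": -1.0}, {"tx": 0.0, "ty": 0.0, "tz": 0.0015, "rx": 0.0, "ry": 0.0, "rz": 0.0, "grip": -1.0}]'

```text
time_s: 15.4
tool_pos: [0.6027, 0.0405, 0.3214]
tool_rot: [-180.0, -0.0, -176.5]
contact_force: [0.3, 0.1, 0.1]
finger_gap: -0.0001
```

```bash
python3 snap.py w16; python3 -c "
from h import *
crop('pics/w16.png','pics/w16a.png',250,150,390,300,4)"
```

```text
15.45 [0.60264857 0.04045518 0.32120502] [-1.79951397e+02 -2.76096171e-02 -1.76493254e+02] 1.623418164315363e-05 [ 0.32709903 -0.08371085 -0.23747845]
```

View pics/w16a.png

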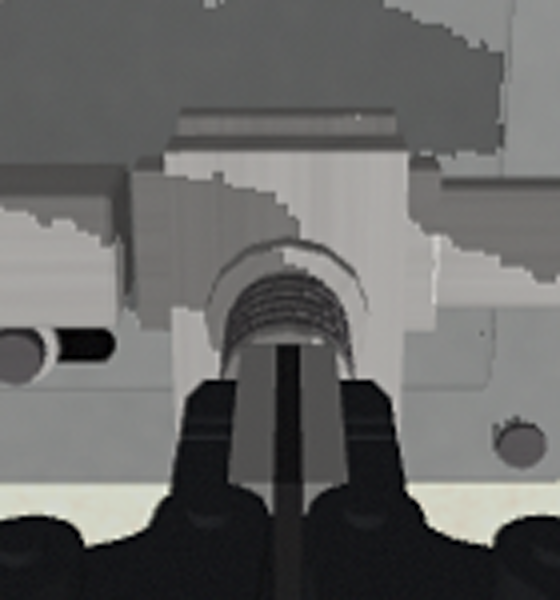

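jog_arm --commands '[{"tx": 0.0, "ty": 0.0, "tz": 0.002, "rx": 0.0, "ry": 0.0, "rz": 0.0, "grip": -1.0}, {"tx": 0.0, "ty": 0.0, "tz": 0.002, "rx": 0.0, "ry": 0.0, "rz": 0.0, "grip": -1.0}]'

```text
time_s: 15.65
tool_pos: [0.603, 0.0405, 0.318]
tool_rot: [-180.0, 0.1, -176.5]
contact_force: [0.4, -0.1, 1.3]
finger_gap: 0.0002
```

jog_arm --commands '[{"tx": 0.0, "ty": 0.0, "tz": 0.0015, "rx": 0.0, "ry": 0.0, "rz": 0.0, "grip": -1.0}, {"tx": 0.0, "ty": 0.0, "tz": 0.0015, "rx": 0.0, "ry": 0.0, "rz": 0.0, "grip": -1.0}]'

```text
time_s: 15.85
tool_pos: [0.6027, 0.0405, 0.3145]
tool_rot: [-180.0, 0.0, -176.5]
contact_force: [0.6, 0.5, 0.1]
finger_gap: 0.0002
```

jog_arm --commands '[{"tx": 0.0, "ty": 0.0, "tz": 0.0015, "rx": 0.0, "ry": 0.0, "rz": 0.0, "grip": -1.0}, {"tx": 0.0, "ty": 0.0, "tz": 0.0015, "rx": 0.0, "ry": 0.0, "rz": 0.0, "grip": -1.0}]'

```text
time_s: 16.05
tool_pos: [0.6028, 0.0404, 0.3115]
tool_rot: [-180.0, 0.0, -176.5]
contact_force: [0.4, 0.5, -0.4]
finger_gap: -0.0
```

jog_arm --commands '[{"tx": 0.0, "ty": 0.0, "tz": 0.0015, "rx": 0.0, "ry": 0.0, "rz": 0.0, "grip": -1.0}, {"tx": 0.0, "ty": 0.0, "tz": 0.001, "rx": 0.0, "ry": 0.0, "rz": 0.0, "grip": -1.0}]'

```text
time_s: 16.25
tool_pos: [0.6028, 0.0405, 0.3091]
tool_rot: [-180.0, 0.0, -176.5]
contact_force: [-0.1, -0.4, -0.1]
finger_gap: -0.0002
```

jog_arm --commands '[{"tx": 0.0, "ty": 0.0, "tz": 0.001, "rx": 0.0, "ry": 0.0, "rz": 0.0, "grip": -1.0}, {"tx": 0.0, "ty": 0.0, "tz": 0.001, "rx": 0.0, "ry": 0.0, "rz": 0.0, "grip": -1.0}]'

```text
time_s: 16.45
tool_pos: [0.6028, 0.0405, 0.3076]
tool_rot: [-180.0, 0.0, -176.5]
contact_force: [-1.3, 0.0, 4.9]
finger_gap: -0.0002
```

```bash
python3 snap.py w17; python3 -c "
from h import *
crop('pics/w17.png','pics/w17a.png',250,150,390,300,4)"
```

```text
16.5 [0.60282289 0.0404518  0.30752584] [-1.79954966e+02  2.68114436e-02 -1.76496882e+02] 0.00022353812206709137 [-1.07552639 -0.0811304   4.9195316 ]
```

View pics/w17a.png

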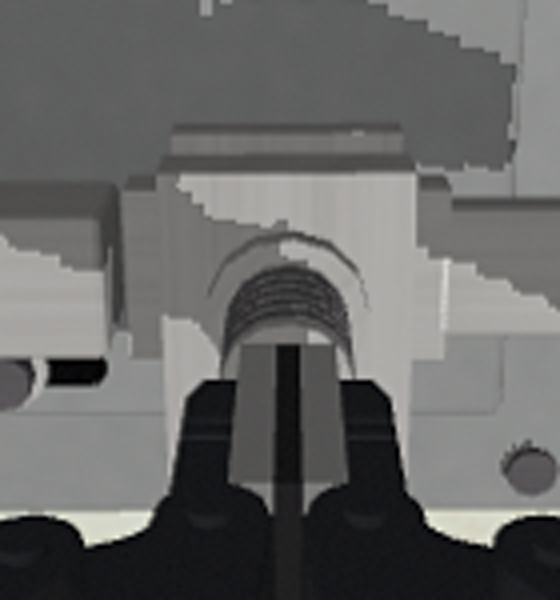

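jog_arm --commands '[{"tx": 0.0, "ty": 0.0, "tz": -0.005, "rx": 0.0, "ry": 0.0, "rz": 0.0, "grip": -1.0}, {"tx": 0.0, "ty": 0.0, "tz": -0.025, "rx": 0.0, "ry": 0.0, "rz": 0.0, "grip": -1.0}, {"tx": 0.0, "ty": 0.0, "tz": -0.03, "rx": 0.0, "ry": 0.0, "rz": 0.0, "grip": -1.0}, {"tx": 0.0, "ty": 0.0, "tz": 0.0, "rx": 0.0, "ry": 0.0, "rz": 0.0, "grip": -1.0}, {"tx": 0.0, "ty": 0.0, "tz": 0.0, "rx": 0.0, "ry": 0.0, "rz": 0.0, "grip": -1.0}]'

```text
time_s: 17.0
tool_pos: [0.6029, 0.0405, 0.3679]
tool_rot: [-180.0, 0.1, -176.5]
contact_force: [-0.3, 1.1, 0.3]
finger_gap: 0.0002
```

```bash
python3 snap.py w18; python3 -c "
from h import *
crop('pics/w18.png','pics/w18a.png',270,140,370,250,5)"
```

```text
17.05 [0.60247858 0.04048204 0.36693217] [-1.79953399e+02 -1.74858612e-02 -1.76493676e+02] -7.512342920159043e-05 [-0.03364363 -0.4714455   0.16177264]
```

View pics/w18a.png

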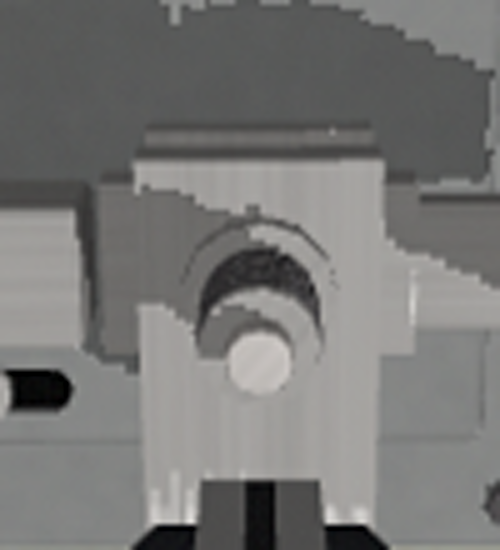

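```bash
python3 - <<'E'
from h import *
import pickle
ci=pickle.load(open("pics/w18.pkl","rb"))
a=np.linspace(0,2*np.pi,80)
def circ(c,r,z): return np.c_[c[0]+r*np.cos(a),c[1]+r*np.sin(a),np.full(80,z)]
im=cv2.imread("pics/w18.png")[130:260,255:385]; 
outs=[]
for dz in (0,.003,.006):
    o=cv2.resize(im,None,fx=3,fy=3,interpolation=cv2.INTER_CUBIC)
    c=(.6025,.0402)
    for r,z,col in [(.014,.104,(0,0,255)),(.014,.099,(0,160,255)),(.010,.128,(0,255,0)),(.0055,.135,(255,0,0))]:
        q=((proj(ci,circ(c,r,z+dz))+.35-[255,130])*3).astype(np.int32); cv2.polylines(o,[q],True,col,1)
    outs.append(o)
o=np.hstack(outs); cv2.imwrite("pics/ov18.png",cv2.resize(o,(798,266))if 0 else o[:, :]); print(o.shape)
cv2.imwrite("pics/ov18.png",np.hstack(outs[:2]))
E
```

```text
(390, 1170, 3)
```

View pics/ov18.png

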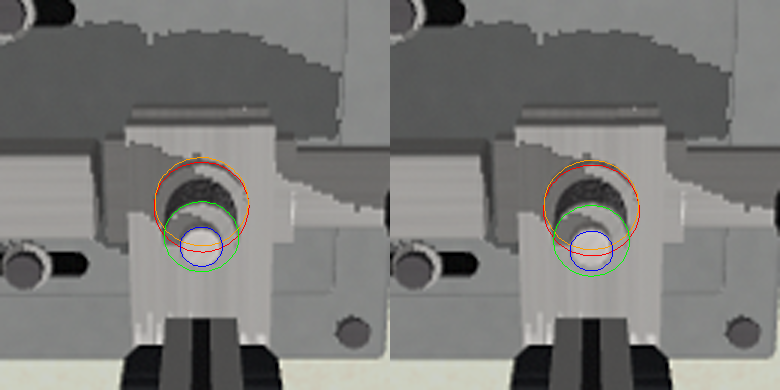

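jog_arm --commands '[{"tx": 0.01, "ty": 0.01, "tz": -0.03, "rx": 0.0, "ry": 0.0, "rz": 0.0, "grip": -1.0}, {"tx": 0.045, "ty": 0.01, "tz": -0.01, "rx": 0.0, "ry": 0.0, "rz": 0.0, "grip": -1.0}, {"tx": 0.045, "ty": 0.02, "tz": 0.0, "rx": 0.0, "ry": 0.0, "rz": 0.0, "grip": -1.0}, {"tx": 0.02, "ty": 0.03, "tz": 0.0, "rx": 0.0, "ry": 0.0, "rz": 0.0, "grip": -1.0}, {"tx": 0.0, "ty": 0.0, "tz": 0.0, "rx": 0.0, "ry": 0.0, "rz": 0.0, "grip": -1.0}]'

```text
time_s: 17.55
tool_pos: [0.4751, 0.1066, 0.4064]
tool_rot: [179.9, -0.2, -176.1]
contact_force: [0.2, 0.6, -0.3]
finger_gap: -0.0
```

jog_arm --commands '[{"tx": 0.0, "ty": 0.0, "tz": 0.0, "rx": 0.0, "ry": 0.0, "rz": 0.0, "grip": -1.0}, {"tx": 0.0, "ty": 0.0, "tz": 0.0, "rx": 0.0, "ry": 0.0, "rz": 0.0, "grip": -1.0}, {"tx": 0.0, "ty": 0.0, "tz": 0.0, "rx": 0.0, "ry": 0.0, "rz": 0.0, "grip": -1.0}]'

```text
time_s: 17.85
tool_pos: [0.4795, 0.1021, 0.4067]
tool_rot: [-179.9, -0.0, -176.6]
contact_force: [-0.8, -0.7, 0.2]
finger_gap: 0.0001
```

```bash
python3 snap.py w19; python3 snap.py s19 side; python3 -c "
from h import *
crop('pics/s19.png','pics/s19a.png',250,150,380,310,3.7)"
```

```text
17.9 [0.47942865 0.10216179 0.40671484] [-1.79926443e+02 -5.66076923e-03 -1.76605281e+02] 0.00025575110279391837 [ 0.01815412 -0.31527428  0.98242154]
17.95 [0.47932039 0.10226632 0.40677187] [-1.79930075e+02 -4.33613750e-03 -1.76588779e+02] 0.00040012209953459247 [ 0.04763318 -0.57327895  0.42712836]
```

View pics/w19.png

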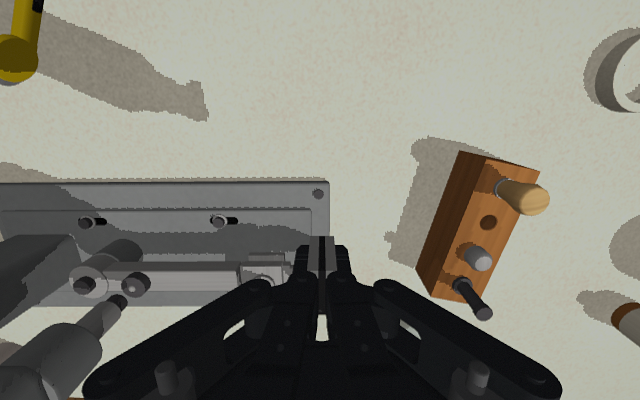

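View pics/s19a.png

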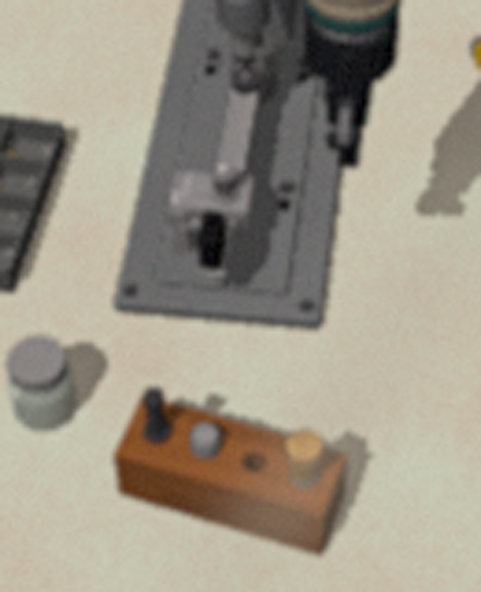

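```bash
python3 -c "
from bench import ticket
print(ticket.hand_in())"
```

```text
the job is handed in; nothing more can be done
None
```

The horn is back in the fork against its stop and locked with the ball-lock pin. I handed the job in at about 18 s of the 72 s allowed.

- **Horn:** I pushed the handle with closed fingers at about 4 N until the force rose to 11.6 N with almost no further travel, which was the stop. Then I backed off.
- **Pin in the hole:** I lifted the ball-lock pin out of the tool block and lined its nose up with the fork hole using the wrist camera. It went in without side force until the balls stopped on the top face, 18 mm in, and there I let go of it.
- **Pushing home:** I pressed the thumb button with closed fingertips. The button gave at 4.8 to 6.3 N and the pin dropped partway under its own weight. It caught once, most likely where the nose drew the horn into line, and went on at about 4 N.
- **Last checks:**
  - I met the button again 38.8 mm lower than the first time, springing back at 4.9 N, which fits the 38.5 mm travel with the button out.
  - The wrist picture fits a model of the pin with its collar flat on the fork and the button out.
  - The other three tools are still in the block, and the arm is clear with forces near zero.
- **Not checked and small disagreements:**
  - I did not tug the pin to test the lock.
  - The finger gap read about 18 mm on the 20 mm head.
  - The side and top cameras differed by about 6 mm in y on the hole, so I relied on the wrist camera.

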